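# Rebuild the optical stack of a light base

## Task

The light base has been cleaned and its round well is empty: build its stack up again, starting with the plain spacer ring flat on the bottom of the well. Next slide the opal glass along the deck, nudging it at the rim and not lifting it off, until it drops flat onto the spacer, and last put on the flanged retaining ring, narrow skirt down in the well and wide flange flat on the deck all round. Let go of everything, and leave the paint bottle, the jar and the roll of tape where they are.

Things in the scene. Friction and masses are not known exactly. Their poses are not given: they have to be found in the camera images.
- light_base: Black box-shaped light base, fixed to the bench: 190 mm along its x, 310 mm along its y, flat top (the deck) 60 mm above the bench. Origin: centre of its underside, on the bench; z up. An aluminium panel with a knob is on its -x side. The round well is in the -y half of the deck; the glass starts lying on the +y half. Nothing stands up from the deck.
- well (a point): Centre of the mouth of the round well, at deck height (60 mm above the bench); axes as the light base, whose -y deck edge is 100 mm away and whose +y edge is 210 mm away. The well is a plain bore 98 mm in diameter and 22.5 mm deep with a flat floor and an edge broken by 1 mm. With the stack built: spacer centre 16.5 mm below this point, glass centre 7.5 mm below it, retaining ring centre 2 mm above it.
- spacer_mid (a point): Centre (half-way up, on the axis) of the spacer: a plain flat ring of grey anodised aluminium with straight sides, outer diameter 92 mm, hole 64 mm (wall 14 mm wide), 12 mm high, about 110 g. z is its axis; it starts lying flat on the bench, to the -y side of the light base. Either way up is the same. It can be held by its wall, one finger in the hole; being lower than the well is deep, it falls the last part once let go with the fingers just above the deck.
- glass_mid (a point): Centre (half-way through, on the axis) of the opal glass: a milky white disc, diameter 94 mm, 6 mm thick, about 104 g, lying flat and loose on the +y half of the deck, its centre 115 to 150 mm from the well's. Too wide to grip; it slides when pushed at the rim. It stays flat until its centre is some 14 mm from the well's axis, then its leading edge dips in; pushed on, it drops in. On the spacer its top lies 4.5 mm below the deck.
- retainer_mid (a point): Centre (half-way up, on the axis) of the retaining ring: a ring of the same grey anodised aluminium with a flange, 12 mm high in all, about 135 g: the upper 8 mm is the flange, outer diameter 112 mm; the lower 4 mm is the skirt, outer diameter 92 mm, which fits the well; hole 76 mm right through (flange wall 18 mm wide). z is its axis; it starts the right way up (skirt down) lying flat on the bench, to the -y side of the light base.
- spacer: The spacer as a body, with its origin at the centre of its underside, 6 mm below spacer_mid.
- glass: The glass as a body, with its origin at the centre of its underside, 3 mm below glass_mid.
- retainer: The retaining ring as a body, with its origin at the centre of its underside, 6 mm below retainer_mid.
- paint_bottle: Bystander: squeeze bottle of paint with a cone nozzle, diameter 48 mm, 185 mm tall, loose, standing beyond the rings. Origin: centre of its underside.
- paint_jar: Bystander: small paint jar, diameter 50 mm, 60 mm tall, loose, standing near the far -y corner of the light base. Origin: centre of its underside.
- tape_roll: Bystander: roll of yellow tape lying flat, diameter 96 mm, 20 mm high, loose, on the robot's side of the rings. Origin: centre of its underside.
Not all that is in view belongs to the job. What is shaped like the glass but green or purple is not meant.

How it is judged (in metres and radians):
On the way, in this order (a step that is already met when the one before it is completed fails the run):
1. the spacer lies flat on the bottom of the well (z of spacer_mid in the frame of well between -0.02 and -0.0145 m and horizontal distance between spacer_mid and well below 0.007 m and angle between spacer_mid's own z axis and vertical below 0.04 rad), for 0.2 s.
2. the glass lies flat in the well on top of the spacer (all of step 1 and z of glass_mid in the frame of well between -0.0095 and -0.0055 m and horizontal distance between glass_mid and well below 0.006 m and angle between glass_mid's own z axis and vertical below 0.04 rad), for 0.2 s.
At the end, for the whole second after the job is handed in: Spacer flat on the floor of the well (within 2 mm), glass flat on the spacer (within 2 mm), retaining ring with its skirt in the well and its flange flat on the deck (within 1.8 mm), all three level, inside the bore, at rest and let go (all of step 2 and z of retainer_mid in the frame of well between 0 and 0.0038 m and horizontal distance between retainer_mid and well below 0.007 m and angle between retainer_mid's own z axis and vertical below 0.03 rad and linear speed of each of spacer, glass, retainer below 0.02 m/s and angular speed of each of spacer, glass, retainer below 0.2 rad/s); the robot touches nothing.
It fails at once if the glass is lifted more than 15 mm off the deck (z of glass_mid in the frame of well above 0.018 m).
It fails at once if the glass falls off the deck (z of glass_mid in the frame of well below -0.03 m).
It fails at once if the paint bottle, the jar or the tape is moved by more than 30 mm or knocked over (distance of any of paint_bottle, paint_jar, tape_roll from where it was at the start of the episode above 0.03 m or angle between any of paint_bottle, paint_jar's own z axis and vertical above 0.5 rad).
It also fails if it takes over 72 s, if anything falls off the work surface, if the arm or the gripper's body presses on something with over 40 N, if the wrist force passes 120 N, or if a joint passes its speed limit or range.

## Robot

A 6-joint arm with a two-finger parallel gripper is mounted at the origin on the work surface. World frame = base frame: x ahead of the robot, y to its left, z up, the work surface at z = 0. Lengths are in mm, angles in rad, forces in N, time in s.
With the tool pointing down it reaches from about 325 to 775 mm from the base axis. Payload 5.5 kg.
Tool frame: the origin (TCP) lies at the very end of the fingers, on their centre line; the grasp point (between the pads) lies 19 mm behind it (robot.grip_point_offset is the distance from the TCP to the grasp point, in mm); x points along the fingers, y is the direction in which the jaws open and shut, and the axes are right-handed (so a half turn about x gives the same grasp; the last joint's range is limited). The gripper opens to 85 mm and grips with 20 to 120 N. Pads are 22 mm wide; open, the fingers measure 114 mm over their backs; the gripper's body (76 mm by 85 mm) begins 54 mm behind the grasp point. The pads swing forward as they close: fully open they stand 13 mm farther back than shut.
Start: joints at [1.201, 0.091, 1.231, -0, 1.82, -0.057], TCP at [184.639, 570.898, 231.275] pointing down, gripper open.
Joint ranges: [-2.87, 2.87], [-0.86, 2.18], [0.17, 2.46], [-1.51, 4.65], [0.06, 2.69], [-2.65, 2.65]. Speed limits (rad/s): [2.57, 2.57, 3.01, 3.14, 3.14, 3.14].

## Interface

Orientations are given as a rotation vector (axis times angle).
In Python, from workcell import state, optics, workorder, models, robot gives the robot as it stands.
- The arm moves only by the tool send_rows, never from a script. Its argument "targets" is a list of rows, each an object of numbers: "dx", "dy", "dz": the shift along the tool's x, y, z in m; "roll": the turn about the tool's x in degrees; "jaw": the opening, from -1 (shut) to 1 (fully open). A call has 1 to 10 rows; each row is the pose to reach, as a shift and turn from the pose measured when the call began, along the tool's axes at that moment; what a row does not reach only later rows make up. A row lasts 1/10 s, in which the tool goes at most 50 mm and 8.59 degrees, less where a joint would pass 70% of its speed; a pose out of reach is approached as far as the arm can. A call with a gripper value outside its range is refused whole. The fingers move at their own pace and stop on an object; "squeeze" is the grip in N (left out, the last holds). Time passes only in rows, so rows that repeat a pose let the fingers close. It gives the time, the measured TCP pose, the force and the opening at its end, in the units of the state.
- state(): the state, without advancing time (a new reading comes with each control period).
- optics.grab_frame(name): name is "scene" or "side" or "wrist"; returns (picture, depth): 480x640x3 uint8, blue, green, red; 480x640 float32, mm along the optical axis (not along the pixel's ray), 0 where there is no reading.
- optics.get_calibration(name): a dict with "vertical_fov" (degrees; the focal length in pixels is half the picture's height over the tangent of half this angle, whatever the lens; pixels are square), "cx", "cy" (the principal point, pixels), "extrinsics" (4x4, takes a point from world to camera coordinates). Camera axes: x right, y down, z forward; pixel columns grow to the right and rows downward; lengths in mm; the calibration is good to about 2 mm. A picture is of the moment at which its call begins: read the wrist's pose just before it. get_calibration takes no time and is no camera call; for the wrist camera it gives the pose at the moment of the call.
- workorder.hand_in(): hands the job in, once; it reports no verdict.
Trained networks look in the newest picture that a camera, given by its name, has taken for a name from the list of things; names that differ only in an ending like _2 or _b are one class to them, and where a whole thing is asked for, a point or a joint stands for the part that bears it (a point fixed in the world has none). Each returns a list of dicts, best first, with "confidence" (0 to 1); they miss things now and then, are a little off and sometimes report something else, mostly with a low value. They report only what shows in the picture. A call takes as long as a camera call. They do not tell look-alikes from the thing itself.
- models.look_for(camera, target): "xyz" ([x, y, z] in mm, in world coordinates, good to about 4 mm: the middle of the surface that is visible of it).
- models.cut_out(camera, target): "mask" (480x640 bool, what is visible of it).
- models.mark_of(camera, target): "xyz" ([x, y, z] in mm, in world coordinates, good to about 4 mm: a listed point, or the origin of a listed thing).
The state is a dict: "time": time; "joints": joint angles; "joint_velocities": joint speeds; "joint_efforts": joint torques, N m; "eef_pos": TCP position; "tool_rot": TCP orientation; "wrist_force": force on the tool from outside, world axes, zero at the start; "wrist_torque": the same for the moment, N m; "grip_width": finger opening in mm.
Only numpy, scipy, OpenCV 4.12 (cv2) and the standard library are available. Lean on these libraries where they do the work, as an engineer would, in place of code of your own. Each camera call takes 0.05 s, during which the arm holds its last target.

## Working session

There is one attempt and no reset: what is moved stays moved. The work goes in short steps, Python scripts to look and compute and a tool call to move; the robot and the scene stay as the last step left them, time stands still between calls to the robot, and variables do not carry over. Pictures are saved under pics/ and viewed, and the job is handed in when it is done.

Besides the shell and the picture viewer there is one more tool, called after "Request:" in YAML: its name, and indented under it one key for each argument. send_rows: Moves the arm, as the interface text tells. Its arguments: {"type":"object","properties":{"targets":{"type":"array","items":{"type":"object","properties":{"dx":{"type":"number"},"dy":{"type":"number"},"dz":{"type":"number"},"roll":{"type":"number"},"jaw":{"type":"number"}}}},"squeeze":{"type":"number"}},"required":["targets"]}

```bash
mkdir -p pics; ls; python3 - <<'E'
from workcell import state, optics, models
import cv2, numpy as np
s=state(); print({k:np.round(v,3).tolist() for k,v in s.items()})
a,_=optics.grab_frame("scene"); b,_=optics.grab_frame("side")
cv2.imwrite("pics/a1.png",a); cv2.imwrite("pics/b1.png",b)
for c in("scene","side"):
  k=optics.get_calibration(c); print(c,k["vertical_fov"],k["cx"],k["cy"],np.round(k["extrinsics"],3).tolist())
E
```

```text
pics
{'time': 0.0, 'joints': [1.201, 0.092, 1.232, -0.0, 1.82, -0.057], 'joint_velocities': [0.001, -0.001, 0.001, 0.0, -0.001, 0.0], 'joint_efforts': [-0.0, -45.872, -41.803, 0.0, 0.011, -0.0], 'eef_pos': [184.529, 570.618, 230.177], 'tool_rot': [0.244, 1.557, -0.247], 'wrist_force': [-0.745, -0.366, -0.025], 'wrist_torque': [0.023, 0.024, 0.06], 'grip_width': 85.409}
scene 56.04630395601214 321.8347688940946 243.16393795356478 [[0.741, 0.672, -0.013, -392.681], [0.541, -0.608, -0.581, -313.513], [-0.398, 0.424, -0.814, 1349.463], [0.0, 0.0, 0.0, 1.0]]
side 50.943430065864064 332.2271219076057 245.99555118030847 [[0.681, -0.732, 0.001, -420.05], [-0.418, -0.391, -0.82, 291.396], [0.601, 0.558, -0.572, 673.874], [0.0, 0.0, 0.0, 1.0]]
```

View pics/a1.png

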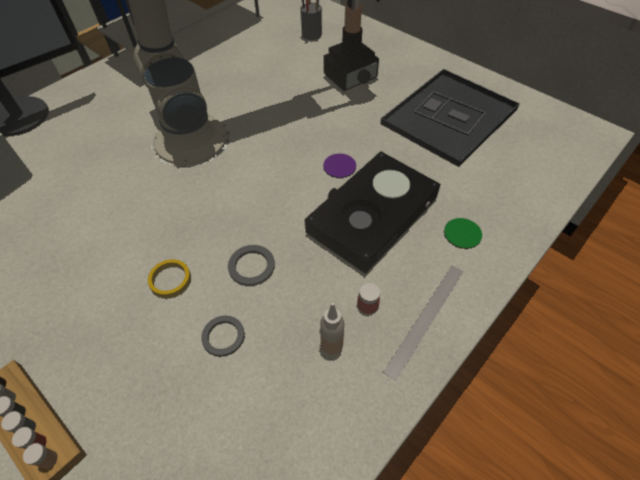

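View pics/b1.png

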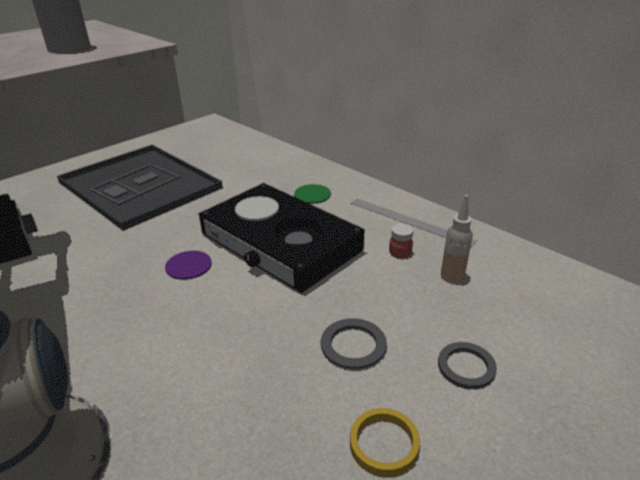

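The scene view shows the larger grey ring at (251,265), likely the retainer, and the smaller one at (223,335), likely the spacer. The yellow tape is at (169,278), the well at (361,220) and the white glass at (392,184). The purple disc (340,165) and green disc (463,233) are decoys. Next I'll measure these.

```bash
cat > h.py <<'E'
from workcell import state, optics, models, workorder
import cv2, numpy as np
from scipy.spatial.transform import Rotation as R
def cal(c):
    k=optics.get_calibration(c); f=240/np.tan(np.radians(k["vertical_fov"])/2)
    return f,k["cx"],k["cy"],np.array(k["extrinsics"])
def ray2plane(c,uv,z,K=None):
    f,cx,cy,E=K or cal(c); uv=np.atleast_2d(uv).astype(float)
    d=np.c_[(uv[:,0]-cx)/f,(uv[:,1]-cy)/f,np.ones(len(uv))]@E[:3,:3]
    o=-E[:3,:3].T@E[:3,3]
    return o+d*((z-o[2])/d[:,2])[:,None]
def proj(c,P,K=None):
    f,cx,cy,E=K or cal(c); p=np.atleast_2d(P)@E[:3,:3].T+E[:3,3]
    return np.c_[p[:,0]/p[:,2]*f+cx,p[:,1]/p[:,2]*f+cy]
def fitcirc(P):
    from scipy.optimize import least_squares
    m=P[:,:2].mean(0)
    r=least_squares(lambda q:np.hypot(P[:,0]-q[0],P[:,1]-q[1])-q[2],[*m,45],loss="soft_l1",f_scale=1.0)
    return r.x, np.sqrt(np.mean(r.fun**2))
def outer(mask):
    cs,_=cv2.findContours(mask.astype(np.uint8),cv2.RETR_EXTERNAL,cv2.CHAIN_APPROX_NONE)
    return max(cs,key=cv2.contourArea)[:,0,:]
E
python3 - <<'E'
from h import *
for c in("scene","side"):
  for t in("spacer","retainer","glass"):
    for d in models.cut_out(c,t)[:2]:
      m=d["mask"]; o=outer(m); uv=o.mean(0)
      res=[]
      for z in ((12,) if t!="glass" else (66,)):
        q,e=fitcirc(ray2plane(c,o,z)); res.append((z,np.round(q,1).tolist(),round(e,2)))
      print(c,t,round(d["confidence"],2),uv.round(),m.sum(),res)
  for t in("spacer_mid","retainer_mid","glass_mid","well","light_base","paint_bottle","paint_jar","tape_roll"):
    print(c,t,[(round(d["confidence"],2),np.round(d["xyz"],1).tolist()) for d in models.mark_of(c,t)[:2]])
print(state()["time"])
E
```

```text
scene spacer 0.84 [222. 336.] 793 [(12, [561.7, -352.9, 45.5], np.float64(0.85))]
scene spacer 0.57 [371. 210.] 8012 [(12, [581.9, 146.0, 176.1], np.float64(33.37))]
scene retainer 0.82 [250. 265.] 914 [(12, [472.1, -189.1, 55.5], np.float64(1.38))]
scene glass 0.7 [390. 184.] 839 [(66, [590.2, 193.9, 46.9], np.float64(1.15))]
scene glass 0.57 [462. 233.] 957 [(66, [809.1, 180.5, 44.4], np.float64(1.5))]
scene spacer_mid [(0.63, [555.2, -348.7, 9.8])]
scene retainer_mid [(0.78, [472.0, -186.9, 9.7])]
scene glass_mid [(0.74, [584.2, 197.8, 61.9]), (0.67, [793.6, 235.6, 5.0])]
scene well [(0.95, [593.7, 73.8, 61.8])]
scene light_base [(0.75, [590.3, 130.5, -4.3])]
scene paint_bottle [(0.84, [747.1, -206.7, -3.1])]
scene paint_jar [(0.96, [743.9, -79.0, -3.6])]
scene tape_roll [(0.79, [355.6, -339.2, 1.0])]
side spacer 0.82 [467. 365.] 1437 [(12, [553.4, -351.8, 47.8], np.float64(1.75))]
side spacer 0.51 [353. 343.] 1625 [(12, [466.9, -187.1, 55.7], np.float64(0.95))]
side retainer 0.71 [353. 342.] 1620 [(12, [467.6, -186.7, 55.8], np.float64(1.01))]
side glass 0.68 [313. 193.] 513 [(66, [716.5, 153.2, 40.3], np.float64(2.01))]
side glass 0.64 [188. 264.] 1097 [(66, [367.5, 130.9, 43.4], np.float64(1.68))]
side spacer_mid [(0.65, [559.4, -346.3, 5.9])]
side retainer_mid [(0.64, [466.9, -187.1, 6.1]), (0.48, [559.5, -348.6, 7.2])]
side glass_mid [(0.8, [408.1, 208.9, -0.9]), (0.69, [588.1, 198.5, 63.6])]
side well [(0.81, [591.9, 77.4, 58.3])]
side light_base [(0.57, [588.8, 135.9, 0.3])]
side paint_bottle [(0.65, [746.5, -205.6, 1.0])]
side paint_jar [(0.81, [739.8, -79.9, -0.3])]
side tape_roll []
1.2
```

```bash
cat >> h.py <<'E'
def delta(xyz):
    "world target TCP -> dx,dy,dz tool, in m"
    s=state(); M=R.from_rotvec(s["tool_rot"]).as_matrix()
    return np.round(M.T@(np.array(xyz)-s["eef_pos"])/1000,4)
def st():
    s=state(); M=R.from_rotvec(s["tool_rot"]).as_matrix()
    print("t",s["time"],"pos",np.round(s["eef_pos"],1),"rot y",M[:,1].round(3),"x",M[:,0].round(3),"F",np.round(s["wrist_force"],1),"w",round(s["grip_width"],1),"j",np.round(s["joints"],2))
E
python3 - <<'E'
from h import *
st(); 
M=R.from_rotvec(state()["tool_rot"]).as_matrix(); print(M.round(3))
f,cx,cy,E=cal("wrist"); print(f,cx,cy)
print("cam in tool", (M.T@(-E[:3,:3].T@E[:3,3]-state()["eef_pos"])).round(1),"cam axes in tool\n",(E[:3,:3]@M).round(3))
print("delta to spacer view",delta([558,-351,200]))
a,_=optics.grab_frame("wrist"); cv2.imwrite("pics/w1.png",a)
E
```

```text
t 1.2 pos [184.6 570.9 231.3] rot y [0.308 0.951 0.   ] x [-0.  0. -1.] F [ 0.2  0.3 -0.3] w 85.6 j [ 1.2   0.09  1.23  0.    1.82 -0.06]
[[-0.     0.308  0.951]
 [ 0.     0.951 -0.308]
 [-1.     0.    -0.   ]]
358.1488962663637 318.3020265528387 236.94793148630154
cam in tool [-142.6    0.7  -78.3] cam axes in tool
 [[-0.     1.     0.   ]
 [-0.302 -0.     0.953]
 [ 0.953 -0.     0.302]]
delta to spacer view [ 0.0313 -0.7623  0.6389]
```

View pics/w1.png

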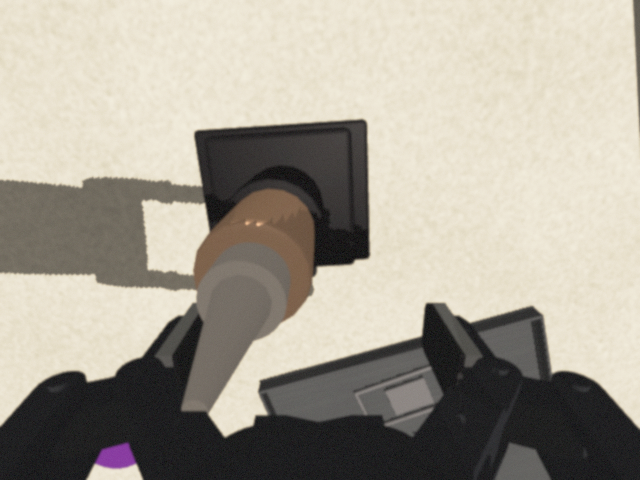

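```bash
python3 - <<'E'
from h import *
K=cal("wrist"); a,d=optics.grab_frame("wrist"); f,cx,cy,E=K
for u,v in[(100,100),(280,150),(260,210),(240,260),(245,295),(230,330),(215,370),(195,405),(180,330),(440,320)]:
    z=d[v,u]; p=np.array([(u-cx)/f*z,(v-cy)/f*z,z]); print(u,v,z,(E[:3,:3].T@(p-E[:3,3])).round(0))
E
```

```text
100 100 349.35532 [ 24. 400.   0.]
280 150 265.01254 [120. 563. 102.]
260 210 155.22841 [137. 561. 222.]
240 260 121.98366 [144. 557. 260.]
245 295 113.96779 [153. 557. 271.]
230 330 100.268555 [155. 555. 286.]
215 370 87.07892 [157. 554. 301.]
195 405 79.20347 [158. 551. 310.]
180 330 120.45712 [159. 531. 268.]
440 320 125.97187 [186. 616. 263.]
```

A tall object, seen in the wrist view at (245,295), stands right beside the gripper on its −z side. I'll leave sideways first, away from it.

Request:
send_rows:
  targets:
    - {"dz": 0.03}
    - {"dz": 0.07}
    - {"dz": 0.12}
    - {"dz": 0.12,"dx": -0.02}
    - {"dz": 0.15,"dx": -0.04}

```text
invalid input at $.targets[0]: expected keys dx, dy, dz, roll, jaw
```

```bash
python3 - <<'E'
from h import *
st(); print(delta([505,-351,210]))
E
```

```text
t 1.3 pos [184.6 570.9 231.3] rot y [0.308 0.951 0.   ] x [ 0.  0. -1.] F [0.1 1.1 0.4] w 85.3 j [ 1.2   0.09  1.23 -0.    1.82 -0.06]
[ 0.0213 -0.7786  0.5885]
```

Request:
send_rows:
  targets:
    - {"dx": 0,"dy": 0,"dz": 0.03,"roll": 0,"jaw": 1}
    - {"dx": 0,"dy": 0,"dz": 0.07,"roll": 0,"jaw": 1}
    - {"dx": 0,"dy": 0,"dz": 0.12,"roll": 0,"jaw": 1}
    - {"dx": -0.02,"dy": 0,"dz": 0.16,"roll": 0,"jaw": 1}
    - {"dx": -0.02,"dy": 0,"dz": 0.16,"roll": 0,"jaw": 1}
  squeeze: 60

```text
time: 1.8
eef_pos: [341.7, 519.9, 253.4]
tool_rot: [0.252, 1.553, -0.248]
wrist_force: [-0.2, 0.4, 0.7]
grip_width: 85.4
```

```bash
python3 - <<'E'
from h import *
st(); print(delta([505,-351,210]))
E
```

```text
t 1.8 pos [341.7 519.9 253.4] rot y [0.313 0.95  0.003] x [ 0.003  0.002 -1.   ] F [-0.2  0.4  0.7] w 85.4 j [ 0.94  0.15  1.12 -0.    1.86 -0.32]
[ 0.0426 -0.776   0.4279]
```

Request:
send_rows:
  targets:
    - {"dx": 0.0,"dy": -0.776,"dz": 0.428,"roll": -18,"jaw": 0.2}
    - {"dx": 0.0,"dy": -0.776,"dz": 0.428,"roll": -18,"jaw": 0.2}
    - {"dx": 0.0,"dy": -0.776,"dz": 0.428,"roll": -18,"jaw": 0.2}
    - {"dx": 0.0,"dy": -0.776,"dz": 0.428,"roll": -18,"jaw": 0.2}
    - {"dx": 0.0,"dy": -0.776,"dz": 0.428,"roll": -18,"jaw": 0.2}
    - {"dx": 0.0,"dy": -0.776,"dz": 0.428,"roll": -18,"jaw": 0.2}
    - {"dx": 0.0,"dy": -0.776,"dz": 0.428,"roll": -18,"jaw": 0.2}
    - {"dx": 0.0,"dy": -0.776,"dz": 0.428,"roll": -18,"jaw": 0.2}
    - {"dx": 0.0,"dy": -0.776,"dz": 0.428,"roll": -18,"jaw": 0.2}
    - {"dx": 0.0,"dy": -0.776,"dz": 0.428,"roll": -18,"jaw": 0.2}

```text
time: 2.8
eef_pos: [431.1, 29.4, 252.3]
tool_rot: [0.005, 1.566, -0.001]
wrist_force: [1.9, 0.5, -1.1]
grip_width: 51.3
```

```bash
python3 - <<'E'
from h import *
st(); print(delta([505,-351,210]))
E
```

```text
t 2.8 pos [431.1  29.4 252.3] rot y [0.004 1.    0.002] x [ 0.005  0.002 -1.   ] F [ 1.9  0.5 -1.1] w 51.3 j [-0.01 -0.36  1.6   0.    1.89 -1.58]
[ 0.0419 -0.3802  0.0751]
```

```bash
python3 - <<'E'
from h import *
import json
K=cal("wrist"); a,d=optics.grab_frame("wrist"); cv2.imwrite("pics/w2.png",a)
np.savez("w2.npz",a=a,d=d,E=K[3])
E
```

```text
(no output)
```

View pics/w2.png

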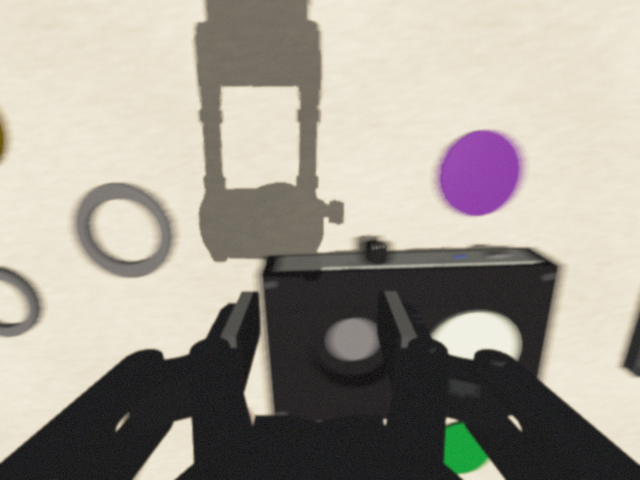

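Request:
send_rows:
  targets:
    - {"dx": 0.042,"dy": -0.38,"dz": 0.075,"roll": 0,"jaw": 0.2}
    - {"dx": 0.042,"dy": -0.38,"dz": 0.075,"roll": 0,"jaw": 0.2}
    - {"dx": 0.042,"dy": -0.38,"dz": 0.075,"roll": 0,"jaw": 0.2}
    - {"dx": 0.042,"dy": -0.38,"dz": 0.075,"roll": 0,"jaw": 0.2}
    - {"dx": 0.042,"dy": -0.38,"dz": 0.075,"roll": 0,"jaw": 0.2}
    - {"dx": 0.042,"dy": -0.38,"dz": 0.075,"roll": 0,"jaw": 0.2}
    - {"dx": 0.042,"dy": -0.38,"dz": 0.075,"roll": 0,"jaw": 0.2}
    - {"dx": 0.042,"dy": -0.38,"dz": 0.075,"roll": 0,"jaw": 0.2}
    - {"dx": 0.042,"dy": -0.38,"dz": 0.075,"roll": 0,"jaw": 0.2}
    - {"dx": 0.042,"dy": -0.38,"dz": 0.075,"roll": 0,"jaw": 0.2}

```text
time: 3.85
eef_pos: [502.8, -358.8, 209.8]
tool_rot: [0.01, 1.568, -0.011]
wrist_force: [0.7, 0.5, -0.0]
grip_width: 51.1
```

```bash
python3 - <<'E'
from h import *
st()
K=cal("wrist"); a,d=optics.grab_frame("wrist"); cv2.imwrite("pics/w3.png",a)
for t in("spacer","retainer"):
  for D in models.cut_out("wrist",t)[:2]:
    o=outer(D["mask"]); print(t,D["confidence"],o.mean(0).round(),fitcirc(ray2plane("",o,12,K)))
E
```

```text
t 3.85 pos [ 502.8 -358.8  209.8] rot y [ 0.013  1.    -0.001] x [ 0.003 -0.001 -1.   ] F [ 0.7  0.5 -0. ] w 51.1 j [-0.68  0.13  1.22  0.    1.78 -2.23]
spacer 0.89 [329. 256.] (array([ 555.48944967, -347.62523693,   45.5694627 ]), np.float64(0.6508580743461051))
retainer 0.74 [503. 166.] (array([ 468.27511457, -184.58950234,   55.61018984]), np.float64(0.5556891596260695))
```

View pics/w3.png

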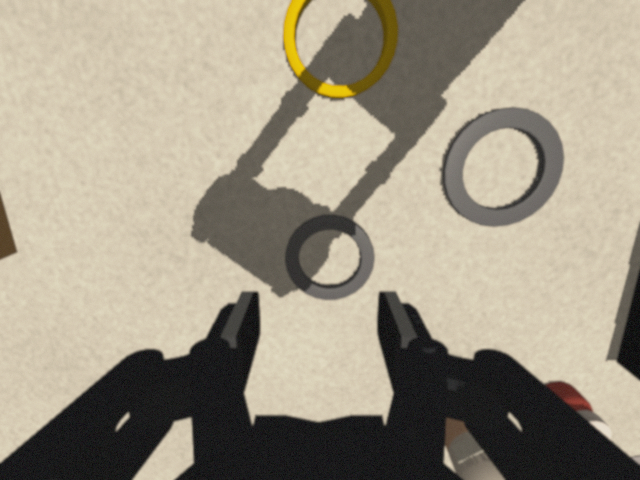

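```bash
python3 - <<'E'
from h import *
print(delta([555.5,-386.6,60]))
E
```

```text
[ 0.153  -0.0281  0.0517]
```

Request:
send_rows:
  targets:
    - {"dx": 0.05,"dy": -0.028,"dz": 0.052,"roll": 0,"jaw": 0.03}
    - {"dx": 0.1,"dy": -0.028,"dz": 0.052,"roll": 0,"jaw": 0.03}
    - {"dx": 0.15,"dy": -0.028,"dz": 0.052,"roll": 0,"jaw": 0.03}
    - {"dx": 0.15,"dy": -0.028,"dz": 0.052,"roll": 0,"jaw": 0.03}
    - {"dx": 0.15,"dy": -0.028,"dz": 0.052,"roll": 0,"jaw": 0.03}

```text
time: 4.5
eef_pos: [554.6, -383.5, 58.8]
tool_rot: [0.007, 1.57, -0.006]
wrist_force: [-0.6, 0.5, 0.1]
grip_width: 43.8
```

```bash
python3 - <<'E'
from h import *
st()
K=cal("wrist"); a,d=optics.grab_frame("wrist"); cv2.imwrite("pics/w4.png",a)
E
```

```text
t 4.5 pos [ 554.6 -383.5   58.8] rot y [0.008 1.    0.001] x [ 0.     0.001 -1.   ] F [-0.6  0.5  0.1] w 43.8 j [-0.66  0.32  1.28  0.    1.55 -2.22]
```

View pics/w4.png

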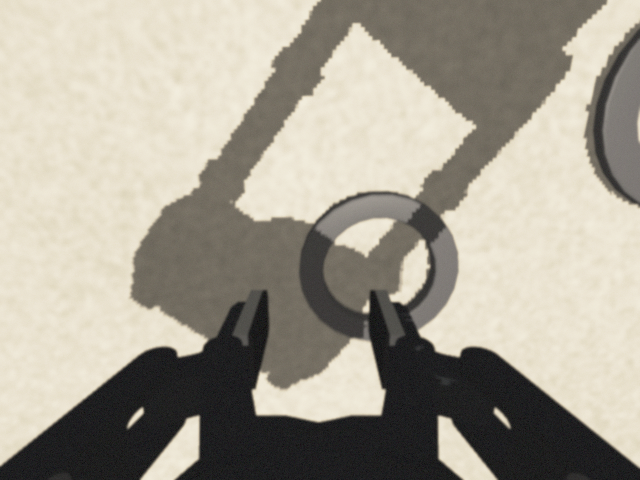

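```bash
python3 - <<'E'
from h import *
K=cal("wrist")
for D in models.cut_out("wrist","spacer")[:1]:
    o=outer(D["mask"]); o=o[o[:,1]<285]; print(D["confidence"],fitcirc(ray2plane("",o,12,K)))
s=state(); print(s["eef_pos"], proj("",s["eef_pos"],K), proj("",np.array(s["eef_pos"])+[0,0,19],K))
E
```

```text
0.6 (array([ 557.24806562, -349.44261222,   43.72952496]), np.float64(8.453044412047898))
[ 556.56658674 -385.69273104   65.0853005 ] [[313.86474273 312.01149068]] [[313.18511094 336.75617777]]
```

```bash
python3 - <<'E'
from h import *
st(); st()
K=cal("wrist"); a,d=optics.grab_frame("wrist"); st()
g=cv2.cvtColor(a,cv2.COLOR_BGR2GRAY)
for D in models.cut_out("wrist","spacer")[:1]:
    m=D["mask"]; print(m.sum()); b=a.copy(); b[m]=(0,255,0); cv2.imwrite("pics/w5.png",b)
st()
E
```

```text
t 4.6 pos [ 556.6 -385.7   65.1] rot y [ 0.009  1.    -0.005] x [ 0.008 -0.005 -1.   ] F [ 0.9 -0.2  0.2] w 44.2 j [-0.66  0.32  1.27  0.    1.55 -2.22]
t 4.6 pos [ 556.6 -385.7   65.1] rot y [ 0.009  1.    -0.005] x [ 0.008 -0.005 -1.   ] F [ 0.9 -0.2  0.2] w 44.2 j [-0.66  0.32  1.27  0.    1.55 -2.22]
t 4.65 pos [ 557.1 -386.4   66.6] rot y [ 0.009  1.    -0.007] x [ 0.01  -0.007 -1.   ] F [-0.6 -0.3  0.3] w 43.8 j [-0.66  0.32  1.27  0.    1.55 -2.22]
9048
t 4.7 pos [ 557.2 -386.8   67.1] rot y [ 0.01   1.    -0.007] x [ 0.011 -0.007 -1.   ] F [ 0.4 -0.1  1.5] w 44.1 j [-0.66  0.32  1.27  0.    1.55 -2.22]
```

View pics/w5.png

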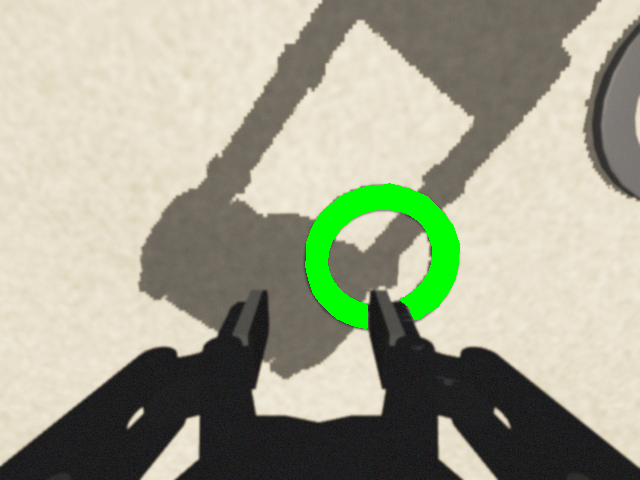

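```bash
cat >> h.py <<'E'
def ringfit(c,t,z,vmax=480,n=1):
    K=cal(c); optics.grab_frame(c); out=[]
    for D in models.cut_out(c,t)[:n]:
        o=outer(D["mask"]); o=o[(o[:,1]<vmax)&(o[:,1]>3)&(o[:,0]>3)&(o[:,0]<636)]
        q,e=fitcirc(ray2plane("",o,z,K)); print(c,t,round(D["confidence"],2),q.round(1),round(e,2)); out.append(q)
    return out
E
python3 - <<'E'
from h import *
q=ringfit("wrist","spacer",12,vmax=290)[0]
st(); print(delta([q[0],q[1]-39,20]), delta([q[0],q[1]-39,4]))
E
```

```text
wrist spacer 0.92 [ 552.6 -348.9   41.5] 8.15
t 4.8 pos [ 557.  -387.1   66.6] rot y [ 0.01   1.    -0.007] x [ 0.01  -0.007 -1.   ] F [ 0.1 -0.1 -0.1] w 44.2 j [-0.66  0.32  1.27  0.    1.55 -2.22]
[ 0.0466 -0.0005 -0.0048] [ 0.0626 -0.0004 -0.005 ]
```

```bash
sed -i 's/o=outer(D\["mask"\]); o=o\[(o/o=cv2.convexHull(outer(D["mask"]))[:,0,:]; o=o[(o/' h.py
python3 - <<'E'
from h import *
q=ringfit("wrist","spacer",12,vmax=300)[0]
st(); print(delta([q[0],q[1]-39,20]), delta([q[0],q[1]-39,4]))
E
```

```text
wrist spacer 0.64 [ 556.1 -348.3   45.3] 0.48
t 4.9 pos [ 556.5 -386.9   65.3] rot y [ 0.01   1.    -0.006] x [ 0.009 -0.006 -1.   ] F [ 0.5 -0.8 -0.5] w 43.6 j [-0.66  0.32  1.27  0.    1.55 -2.22]
[ 0.0453 -0.0001 -0.0008] [ 0.0613 -0.     -0.0009]
```

Request:
send_rows:
  targets:
    - {"dx": 0.03,"dy": 0,"dz": 0,"roll": 0,"jaw": 0.03}
    - {"dx": 0.05,"dy": 0,"dz": 0,"roll": 0,"jaw": 0.03}
    - {"dx": 0.05,"dy": 0,"dz": 0,"roll": 0,"jaw": 0.03}
    - {"dx": 0.05,"dy": 0,"dz": 0,"roll": 0,"jaw": 0.03}
    - {"dx": 0.05,"dy": 0,"dz": 0,"roll": 0,"jaw": 0.03}

```text
time: 5.4
eef_pos: [557.7, -387.9, 17.5]
tool_rot: [0.002, 1.56, -0.014]
wrist_force: [0.3, 0.7, 0.7]
grip_width: 43.9
```

```bash
python3 - <<'E'
from h import *
st()
K=cal("wrist"); a,d=optics.grab_frame("wrist"); cv2.imwrite("pics/w6.png",a)
ringfit("wrist","spacer",12,vmax=300);st()
E
```

```text
t 5.4 pos [ 557.7 -387.9   17.5] rot y [ 0.011  1.    -0.008] x [ 0.011 -0.008 -1.   ] F [0.3 0.7 0.7] w 43.9 j [-0.66  0.35  1.32  0.    1.46 -2.22]
wrist spacer 0.58 [ 554.8 -348.8   45. ] 0.55
t 5.55 pos [ 557.6 -387.8   17.1] rot y [ 0.01   1.    -0.007] x [ 0.011 -0.008 -1.   ] F [ 0.4  0.1 -0. ] w 43.9 j [-0.66  0.35  1.32  0.    1.46 -2.22]
```

View pics/w6.png

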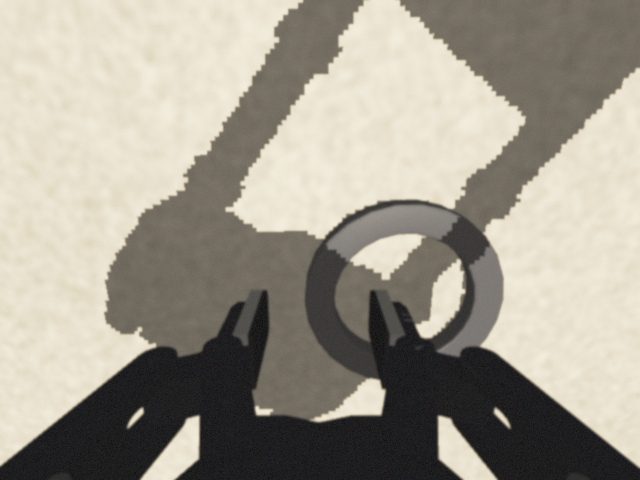

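The right finger (390,300) lines up with the hole and the left finger (255,300) is outside the ring. I'll go down and close.

Request:
send_rows:
  targets:
    - {"dx": 0.012,"dy": 0,"dz": -0.002,"roll": 0,"jaw": 0.03}
    - {"dx": 0.012,"dy": 0,"dz": -0.002,"roll": 0,"jaw": 0.03}
    - {"dx": 0.012,"dy": 0,"dz": -0.002,"roll": 0,"jaw": -0.8}
    - {"dx": 0.012,"dy": 0,"dz": -0.002,"roll": 0,"jaw": -0.8}
    - {"dx": 0.012,"dy": 0,"dz": -0.002,"roll": 0,"jaw": -0.8}
    - {"dx": 0.012,"dy": 0,"dz": -0.002,"roll": 0,"jaw": -0.8}
    - {"dx": 0.012,"dy": 0,"dz": -0.002,"roll": 0,"jaw": -0.8}
    - {"dx": 0.012,"dy": 0,"dz": -0.002,"roll": 0,"jaw": -0.8}

```text
time: 6.35
eef_pos: [555.8, -388.0, 5.2]
tool_rot: [0.002, 1.56, -0.014]
wrist_force: [-0.0, 0.5, 0.5]
grip_width: 11.3
```

```bash
python3 - <<'E'
from h import *
st()
K=cal("wrist"); a,d=optics.grab_frame("wrist"); cv2.imwrite("pics/w7.png",a)
E
```

```text
t 6.35 pos [ 555.8 -388.     5.2] rot y [ 0.01   1.    -0.008] x [ 0.011 -0.008 -1.   ] F [-0.   0.5  0.5] w 11.3 j [-0.66  0.35  1.33  0.    1.44 -2.22]
```

View pics/w7.png

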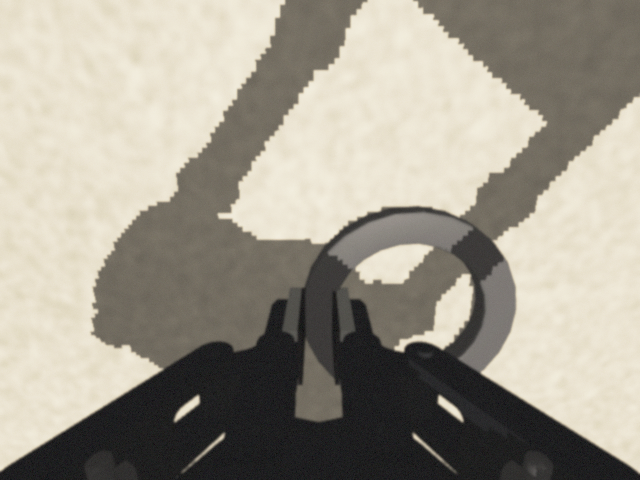

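Request:
send_rows:
  targets:
    - {"dx": 0,"dy": 0,"dz": 0,"roll": 0,"jaw": -0.8}
    - {"dx": -0.02,"dy": 0,"dz": 0,"roll": 0,"jaw": -0.8}
    - {"dx": -0.05,"dy": 0,"dz": 0,"roll": 0,"jaw": -0.8}
    - {"dx": -0.1,"dy": 0,"dz": 0,"roll": 0,"jaw": -0.8}
    - {"dx": -0.13,"dy": 0,"dz": 0,"roll": 0,"jaw": -0.8}
    - {"dx": -0.13,"dy": 0,"dz": 0,"roll": 0,"jaw": -0.8}
    - {"dx": -0.13,"dy": 0,"dz": 0,"roll": 0,"jaw": -0.8}
  squeeze: 60

```text
time: 7.1
eef_pos: [554.7, -387.1, 135.9]
tool_rot: [0.001, 1.559, -0.015]
wrist_force: [-0.2, 0.1, -1.7]
grip_width: 11.2
```

```bash
python3 - <<'E'
from h import *
st()
K=cal("wrist"); a,d=optics.grab_frame("wrist"); cv2.imwrite("pics/w8.png",a); a,d=optics.grab_frame("side"); cv2.imwrite("pics/s8.png",a)
st()
E
```

```text
t 7.1 pos [ 554.7 -387.1  135.9] rot y [ 0.01   1.    -0.009] x [ 0.012 -0.009 -1.   ] F [-0.2  0.1 -1.7] w 11.2 j [-0.66  0.29  1.18  0.    1.66 -2.22]
t 7.2 pos [ 553.7 -386.4  132.7] rot y [ 0.01   1.    -0.005] x [ 0.008 -0.005 -1.   ] F [ 0.4  0.3 -2.1] w 10.9 j [-0.66  0.29  1.18  0.    1.66 -2.22]
```

View pics/w8.png

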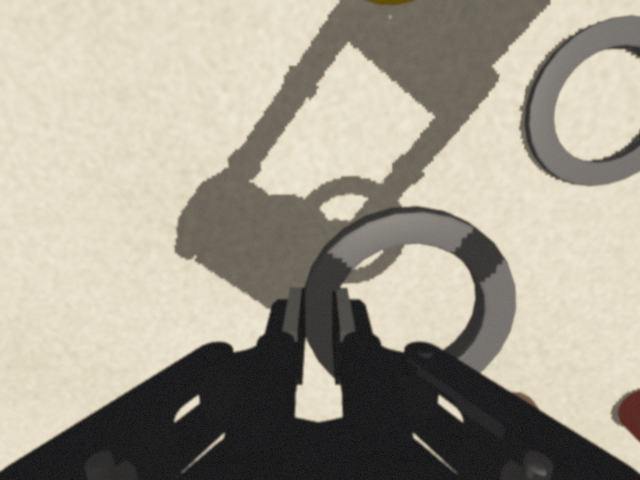

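View pics/s8.png

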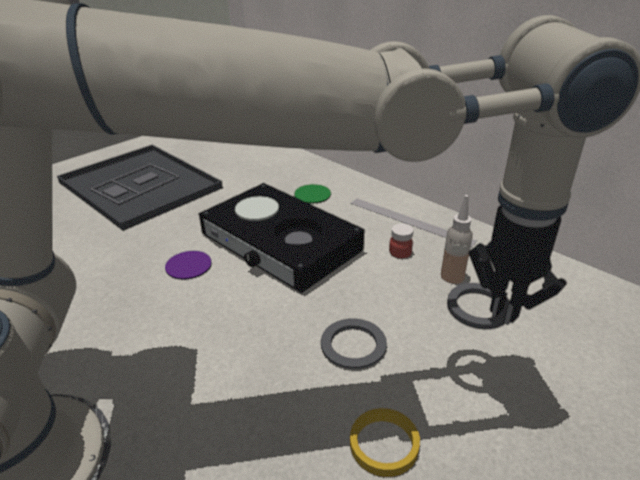

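```bash
python3 - <<'E'
from h import *
print(delta([630,36,165]))
d=np.load("w2.npz"); a=d["a"][280:400,290:460]; cv2.imwrite("pics/w2c.png",cv2.resize(cv2.convertScaleAbs(a,alpha=2,beta=20),None,fx=4,fy=4))
E
```

```text
[-0.034   0.423   0.0722]
```

Request:
send_rows:
  targets:
    - {"dx": -0.05,"dy": 0.05,"dz": 0.07,"roll": 0,"jaw": -0.8}
    - {"dx": -0.05,"dy": 0.1,"dz": 0.07,"roll": 0,"jaw": -0.8}
    - {"dx": -0.05,"dy": 0.15,"dz": 0.07,"roll": 0,"jaw": -0.8}
    - {"dx": -0.05,"dy": 0.2,"dz": 0.07,"roll": 0,"jaw": -0.8}
    - {"dx": -0.05,"dy": 0.25,"dz": 0.07,"roll": 0,"jaw": -0.8}
    - {"dx": -0.05,"dy": 0.3,"dz": 0.07,"roll": 0,"jaw": -0.8}
    - {"dx": -0.05,"dy": 0.35,"dz": 0.07,"roll": 0,"jaw": -0.8}
    - {"dx": -0.05,"dy": 0.4,"dz": 0.07,"roll": 0,"jaw": -0.8}
    - {"dx": -0.05,"dy": 0.42,"dz": 0.07,"roll": 0,"jaw": -0.8}
    - {"dx": -0.05,"dy": 0.42,"dz": 0.07,"roll": 0,"jaw": -0.8}

```text
time: 8.2
eef_pos: [626.4, 39.5, 178.2]
tool_rot: [0.0, 1.567, -0.005]
wrist_force: [0.5, -0.7, -1.3]
grip_width: 11.4
```

```bash
python3 - <<'E'
from h import *
st(); optics.grab_frame("wrist"); optics.grab_frame("wrist");st()
K=cal("wrist"); a,d=optics.grab_frame("wrist"); cv2.imwrite("pics/w9.png",a); np.savez("w9.npz",a=a,d=d,E=K[3])
st()
print(models.mark_of("wrist","well"))
E
```

```text
t 8.2 pos [626.4  39.5 178.2] rot y [ 0.003  1.    -0.003] x [ 0.003 -0.003 -1.   ] F [ 0.5 -0.7 -1.3] w 11.4 j [ 0.01  0.16  1.25 -0.    1.73 -1.56]
t 8.3 pos [626.8  34.6 178.6] rot y [ 0.008  1.    -0.006] x [ 0.004 -0.006 -1.   ] F [-0.4 -0.9 -0.6] w 11.5 j [ 0.    0.16  1.25 -0.01  1.73 -1.56]
t 8.35 pos [627.1  33.1 178.9] rot y [ 0.01   1.    -0.006] x [ 0.005 -0.006 -1.   ] F [ 0.5 -0.4 -1.4] w 11.6 j [ 0.    0.16  1.25 -0.01  1.73 -1.56]
[{'xyz': [589.3, 72.1, 56.8], 'confidence': 0.8}]
```

View pics/w9.png

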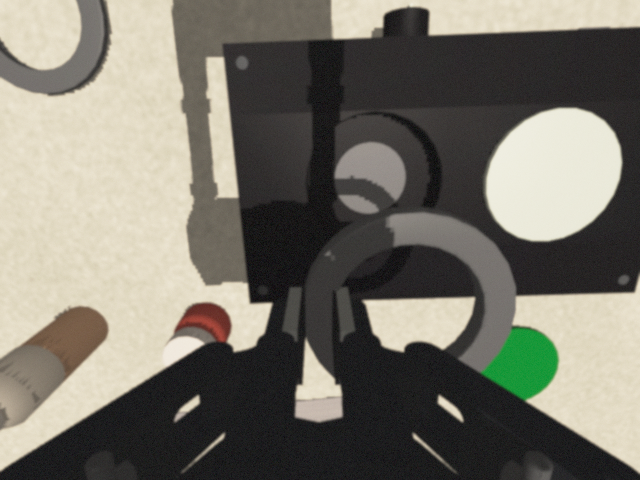

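```bash
cat >> h.py <<'E'
def wellfit(d,K,c0=(592,75),name=None,a=None):
    f,cx,cy,E=K; v,u=np.mgrid[0:480,0:640]; z=d.astype(float)
    P=np.stack([(u-cx)/f*z,(v-cy)/f*z,z],-1); W=(P-E[:3,3])@E[:3,:3]
    dk=W[...,2][(d>0)&(np.hypot(W[...,0]-c0[0],W[...,1]-c0[1])<120)]
    h,b=np.histogram(dk,bins=np.arange(0,110,1.0)); zd=np.median(dk[abs(dk-60)<5]); print("deck z",zd)
    from scipy.optimize import least_squares
    low=(d>0)&(W[...,2]<zd-4)&(W[...,2]>zd-30)
    pl=ray2plane("",np.c_[u.ravel(),v.ravel()],60,K).reshape(480,640,3)
    r=np.hypot(pl[...,0]-c0[0],pl[...,1]-c0[1])
    deck=(abs(W[...,2]-zd)<3)&(d>0)
    low&=r<60
    # boundary pixels: low pixels with deck neighbour within 2px
    dd=cv2.dilate(deck.astype(np.uint8),np.ones((3,3)))>0
    b=low&dd&(r>38)
    q,e=fitcirc(pl[b]); print("well",q.round(1),round(e,2),b.sum())
    ang=np.degrees(np.arctan2(pl[b][:,1]-q[1],pl[b][:,0]-q[0])); print(np.histogram(ang,bins=8,range=(-180,180))[0])
    if name is not None:
        o=a.copy(); o[b]=(0,0,255); cv2.imwrite(name,o)
    return q,W,low,deck
E
python3 - <<'E'
from h import *
for n in("w2","w9"):
    D=np.load(n+".npz"); f,cx,cy,_=cal("wrist"); wellfit(D["d"],(f,cx,cy,D["E"]),name=f"pics/{n}f.png",a=D["a"])
st()
E
```

```text
deck z 59.596648650202354
well [588.4  75.   46.6] 0.51 185
[43 40 33 24 26  0  0 19]
deck z 59.87853459499005
well [590.1  75.3  47.6] 0.29 333
[71 68 58 10  0 20 46 60]
t 8.4 pos [627.2  32.2 179.3] rot y [ 0.011  1.    -0.006] x [ 0.005 -0.006 -1.   ] F [ 0.7 -0.8 -0.6] w 11.4 j [ 0.    0.16  1.25 -0.01  1.73 -1.56]
```

View pics/w9f.png

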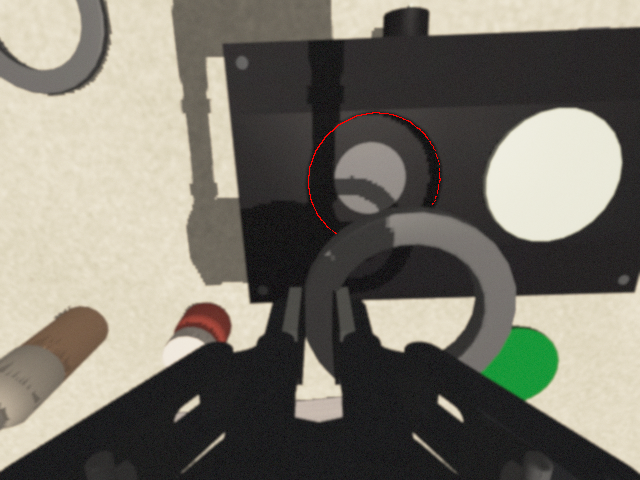

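```bash
python3 - <<'E'
from h import *
for i in range(3):
  z=state()["eef_pos"][2]+7
  q=ringfit("wrist","spacer",z,vmax=300,n=2); s=state(); st()
  print((q[0][:2]-np.array(s["eef_pos"][:2])).round(1))
K=cal("wrist"); a,d=optics.grab_frame("wrist"); wellfit(d,K); print(state()["eef_pos"])
E
```

```text
wrist spacer 0.94 [624.7  70.   45.1] 0.41
t 8.5 pos [627.5  31.5 180.1] rot y [ 0.013  1.    -0.006] x [ 0.007 -0.006 -1.   ] F [ 1.1 -0.5 -0.8] w 11.5 j [-0.    0.16  1.25 -0.01  1.73 -1.56]
[-2.8 38.5]
wrist spacer 0.83 [624.3  69.5  44.2] 0.41
t 8.6 pos [627.7  31.6 180.6] rot y [ 0.013  1.    -0.006] x [ 0.007 -0.006 -1.   ] F [ 0.4 -0.5  0.3] w 11.1 j [-0.    0.16  1.25 -0.01  1.73 -1.56]
[-3.3 38. ]
wrist spacer 0.92 [625.   69.8  44.7] 0.44
t 8.7 pos [627.7  32.  180.9] rot y [ 0.012  1.    -0.005] x [ 0.008 -0.006 -1.   ] F [-0.3 -0.1 -1.2] w 11.3 j [-0.    0.16  1.25 -0.01  1.73 -1.56]
[-2.7 37.8]
deck z 59.874269467742636
well [590.1  75.3  47.5] 0.3 330
[70 66 57 13  0 25 39 60]
[627.71506605  32.23920542 180.9850585 ]
```

Request:
send_rows:
  targets:
    - {"dx": 0.0,"dy": 0.006,"dz": -0.02,"roll": 0,"jaw": -0.8}
    - {"dx": 0.03,"dy": 0.006,"dz": -0.035,"roll": 0,"jaw": -0.8}
    - {"dx": 0.06,"dy": 0.006,"dz": -0.035,"roll": 0,"jaw": -0.8}
    - {"dx": 0.09,"dy": 0.006,"dz": -0.035,"roll": 0,"jaw": -0.8}
    - {"dx": 0.096,"dy": 0.006,"dz": -0.035,"roll": 0,"jaw": -0.8}
    - {"dx": 0.096,"dy": 0.006,"dz": -0.035,"roll": 0,"jaw": -0.8}
    - {"dx": 0.096,"dy": 0.006,"dz": -0.035,"roll": 0,"jaw": -0.8}

```text
time: 9.45
eef_pos: [594.5, 38.0, 86.7]
tool_rot: [0.005, 1.56, -0.014]
wrist_force: [0.9, -0.5, -1.1]
grip_width: 11.3
```

```bash
python3 - <<'E'
from h import *
st()
K=cal("wrist"); a,d=optics.grab_frame("wrist"); cv2.imwrite("pics/w10.png",cv2.convertScaleAbs(a,alpha=1.6,beta=20)); wellfit(d,K,name="pics/w10f.png",a=a)
z=state()["eef_pos"][2]+7
q=ringfit("wrist","spacer",z,vmax=300); st()
E
```

```text
t 9.45 pos [594.5  38.   86.7] rot y [ 0.012  1.    -0.005] x [ 0.01  -0.005 -1.   ] F [ 0.9 -0.5 -1.1] w 11.3 j [ 0.01  0.09  1.49 -0.01  1.55 -1.55]
deck z 59.8889071549402
well [589.4  75.1  47.2] 0.31 368
[101  88  11   0  17  30  27  94]
t 9.6 pos [594.7  38.1  86.9] rot y [ 0.012  1.    -0.005] x [ 0.011 -0.005 -1.   ] F [ 0.3  0.4 -0.7] w 11.4 j [ 0.01  0.09  1.49 -0.01  1.55 -1.55]
```

View pics/w10.png

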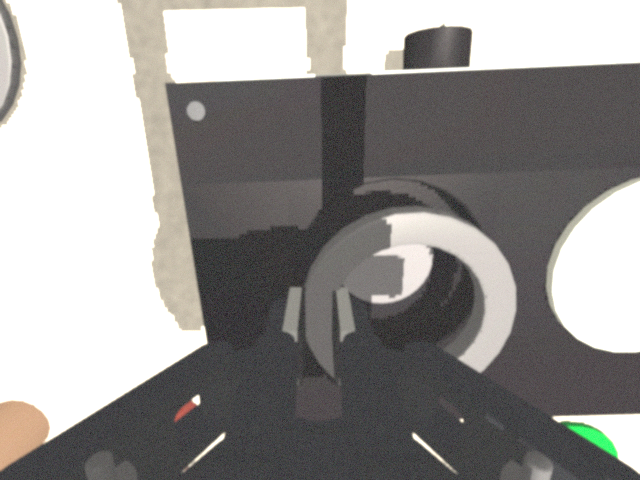

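Request:
send_rows:
  targets:
    - {"dx": 0.0,"dy": -0.001,"dz": -0.002,"roll": 0,"jaw": -0.8}
    - {"dx": 0.008,"dy": -0.001,"dz": -0.002,"roll": 0,"jaw": -0.8}
    - {"dx": 0.014,"dy": -0.001,"dz": -0.002,"roll": 0,"jaw": -0.8}
    - {"dx": 0.018,"dy": -0.001,"dz": -0.002,"roll": 0,"jaw": -0.8}
    - {"dx": 0.018,"dy": -0.001,"dz": -0.002,"roll": 0,"jaw": -0.8}
    - {"dx": 0.018,"dy": -0.001,"dz": -0.002,"roll": 0,"jaw": -0.8}

```text
time: 10.2
eef_pos: [592.7, 37.0, 68.5]
tool_rot: [0.005, 1.56, -0.014]
wrist_force: [-0.0, 0.4, -1.8]
grip_width: 11.8
```

```bash
python3 - <<'E'
from h import *
st()
a,d=optics.grab_frame("wrist"); cv2.imwrite("pics/w11.png",cv2.convertScaleAbs(a,alpha=1.6,beta=20))
st()
E
```

```text
t 10.2 pos [592.7  37.   68.5] rot y [ 0.012  1.    -0.005] x [ 0.011 -0.005 -1.   ] F [-0.   0.4 -1.8] w 11.8 j [ 0.01  0.09  1.52 -0.01  1.52 -1.55]
t 10.25 pos [592.9  37.   68.9] rot y [ 0.012  1.    -0.005] x [ 0.011 -0.005 -1.   ] F [-0.  -0.1 -1.4] w 11.5 j [ 0.01  0.09  1.52 -0.01  1.52 -1.55]
```

View pics/w11.png

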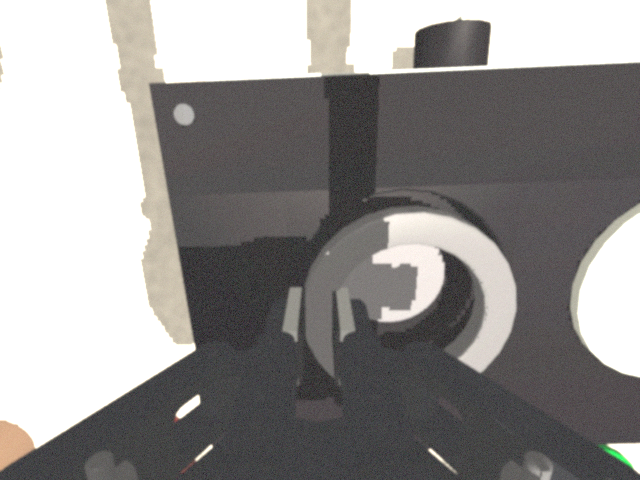

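```bash
python3 - <<'E'
from h import *
K=cal("wrist"); a,d=optics.grab_frame("wrist"); wellfit(d,K,c0=(590,75.2),name="pics/w12f.png",a=a)
z=state()["eef_pos"][2]+7
q=ringfit("wrist","spacer",z,vmax=300); st()
# ring by depth
f,cx,cy,E=K; v,u=np.mgrid[0:480,0:640]; P=np.stack([(u-cx)/f*d,(v-cy)/f*d,d],-1); W=(P-E[:3,3])@E[:3,:3]
m=(abs(W[...,2]-z)<3)&(np.hypot(W[...,0]-590,W[...,1]-75)<55)&(v<300)&(d>0)
o=cv2.convexHull(outer(m))[:,0,:]; o=o[o[:,1]<295]; print(np.median(W[m][:,2]),fitcirc(ray2plane("",o,np.median(W[m][:,2]),K)))
pl=W[m]; A=np.c_[pl[:,:2]-pl[:,:2].mean(0),np.ones(len(pl))]; print("tilt",np.linalg.lstsq(A,pl[:,2],rcond=None)[0])
E
```

```text
deck z 59.90146289953471
well [590.   75.2  47.6] 0.22 331
[113  91   0   0   0   0  24 103]
wrist spacer 0.86 [590.7  75.   45. ] 0.47
t 10.4 pos [593.1  37.   69.3] rot y [ 0.012  1.    -0.005] x [ 0.012 -0.005 -1.   ] F [-0.   0.2 -1.2] w 11.6 j [ 0.01  0.09  1.52 -0.01  1.52 -1.55]
75.4959514066512 (array([596.56639847,  74.56289613,  49.13149766]), np.float64(0.9981794554049308))
tilt [7.13345687e-03 1.05130652e-03 7.54613927e+01]
```

View pics/w12f.png

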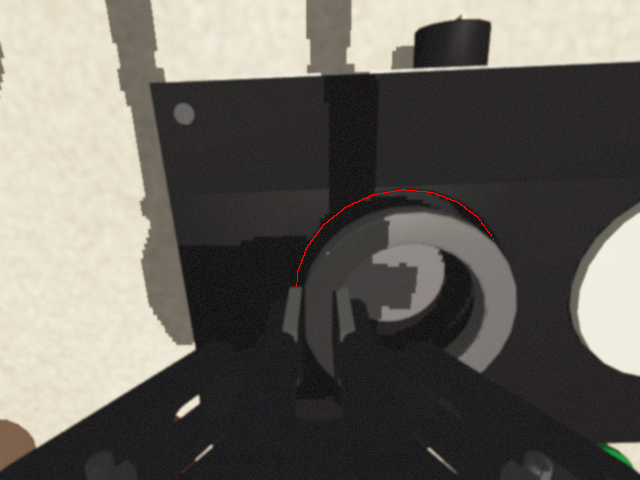

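Request:
send_rows:
  targets:
    - {"dx": 0.004,"dy": 0,"dz": -0.001,"roll": 0,"jaw": -0.8}
    - {"dx": 0.0065,"dy": 0,"dz": -0.001,"roll": 0,"jaw": -0.8}
    - {"dx": 0.0065,"dy": 0,"dz": -0.001,"roll": 0,"jaw": -0.8}
    - {"dx": 0.0065,"dy": 0,"dz": -0.001,"roll": 0,"jaw": -0.8}

```text
time: 10.8
eef_pos: [592.0, 37.0, 62.5]
tool_rot: [0.005, 1.559, -0.014]
wrist_force: [-1.0, -0.7, -0.8]
grip_width: 11.4
```

```bash
python3 - <<'E'
from h import *
st()
E
```

```text
t 10.8 pos [592.   37.   62.5] rot y [ 0.012  1.    -0.005] x [ 0.012 -0.005 -1.   ] F [-1.  -0.7 -0.8] w 11.4 j [ 0.01  0.1   1.53 -0.01  1.51 -1.55]
```

Request:
send_rows:
  targets:
    - {"dx": 0,"dy": 0,"dz": 0,"roll": 0,"jaw": 0.0}
    - {"dx": 0,"dy": 0,"dz": 0,"roll": 0,"jaw": 0.0}
    - {"dx": 0,"dy": 0,"dz": 0,"roll": 0,"jaw": 0.0}
    - {"dx": 0,"dy": 0,"dz": 0,"roll": 0,"jaw": 0.0}
    - {"dx": -0.03,"dy": 0,"dz": 0,"roll": 0,"jaw": 0.0}
    - {"dx": -0.08,"dy": 0,"dz": 0.02,"roll": 0,"jaw": 0.0}
    - {"dx": -0.1,"dy": 0,"dz": 0.05,"roll": 0,"jaw": 0.0}
    - {"dx": -0.1,"dy": 0,"dz": 0.05,"roll": 0,"jaw": 0.0}
    - {"dx": -0.1,"dy": 0,"dz": 0.05,"roll": 0,"jaw": 0.0}
    - {"dx": -0.1,"dy": 0,"dz": 0.05,"roll": 0,"jaw": 0.0}

```text
time: 11.8
eef_pos: [639.7, 37.0, 161.3]
tool_rot: [0.005, 1.562, -0.013]
wrist_force: [0.6, -0.4, -0.6]
grip_width: 43.0
```

```bash
python3 - <<'E'
from h import *
st(); optics.grab_frame("wrist"); optics.grab_frame("wrist")
K=cal("wrist"); a,d=optics.grab_frame("wrist"); cv2.imwrite("pics/w13.png",cv2.convertScaleAbs(a,alpha=1.6,beta=20)); np.savez("w13.npz",a=a,d=d,E=K[3])
f,cx,cy,E=K; v,u=np.mgrid[0:480,0:640]; P=np.stack([(u-cx)/f*d,(v-cy)/f*d,d],-1); W=(P-E[:3,3])@E[:3,:3]
for x,y in[(590,75)]:
  m=(d>0)&(np.hypot(W[...,0]-x,W[...,1]-y)<48)&(W[...,2]<58)&(W[...,2]>30)
  print(np.histogram(W[m][:,2],bins=np.arange(34,60,2)))
  m&=(W[...,2]>46)&(W[...,2]<53); pl=W[m]; A=np.c_[pl[:,:2]-[x,y],np.ones(len(pl))]; print("plane",np.linalg.lstsq(A,pl[:,2],rcond=None)[0])
ringfit("wrist","spacer",49.5,n=1)
ringfit("wrist","glass",66,n=2)
st()
E
```

```text
t 11.8 pos [639.7  37.  161.3] rot y [ 0.012  1.    -0.005] x [ 0.008 -0.005 -1.   ] F [ 0.6 -0.4 -0.6] w 43.0 j [ 0.01  0.19  1.25 -0.01  1.7  -1.55]
(array([  76, 4641, 2135,  107,  110,  122,  503, 5546, 1019,   14,    7,
         14]), array([34, 36, 38, 40, 42, 44, 46, 48, 50, 52, 54, 56, 58]))
plane [-1.27198152e-03  3.45034157e-04  4.91969812e+01]
wrist spacer 0.55 [590.3  76.1  45.2] 0.24
wrist glass 0.94 [744.7 195.3  38.7] 2.33
wrist glass 0.63 [586.6 199.9  46.9] 0.54
t 12.15 pos [640.5  37.  162.8] rot y [ 0.012  1.    -0.005] x [ 0.011 -0.005 -1.   ] F [ 0.6 -0.1  0. ] w 42.6 j [ 0.01  0.19  1.24 -0.01  1.7  -1.55]
```

View pics/w13.png

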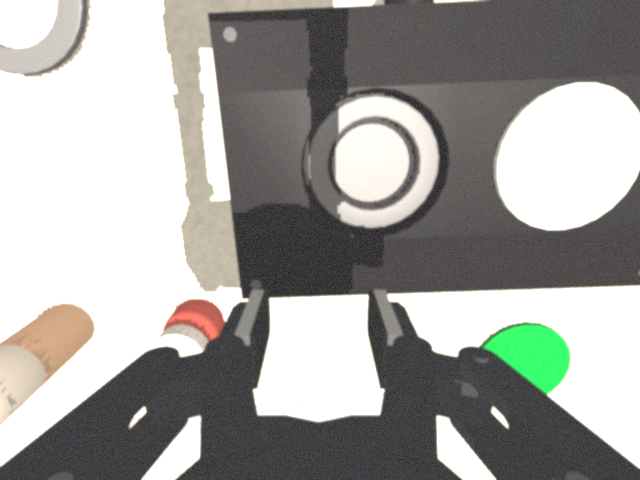

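```bash
python3 - <<'E'
from h import *
D=np.load("w13.npz"); d=D["d"]; E=D["E"]; f,cx,cy,_=cal("wrist")
s=state(); print(s["eef_pos"])
v,u=np.mgrid[0:480,0:640]; P=np.stack([(u-cx)/f*d,(v-cy)/f*d,d],-1); W=(P-E[:3,3])@E[:3,:3]
for u0,u1 in((235,270),(370,405)):
  for vv in range(284,312,3):
    k=[W[vv,x].round(0).tolist() for x in range(u0,u1,7)]; print(vv,k)
E
```

```text
[640.46350614  36.97091047 162.81668324]
284 [[705.0, -41.0, 0.0], [676.0, -20.0, 60.0], [676.0, -15.0, 60.0], [676.0, -10.0, 60.0], [677.0, -5.0, 59.0]]
287 [[708.0, -42.0, -0.0], [679.0, -20.0, 60.0], [679.0, -15.0, 60.0], [679.0, -10.0, 60.0], [678.0, -4.0, 61.0]]
290 [[711.0, -42.0, -0.0], [681.0, -20.0, 60.0], [682.0, -15.0, 59.0], [627.0, 12.0, 169.0], [627.0, 15.0, 170.0]]
293 [[714.0, -42.0, -0.0], [684.0, -21.0, 60.0], [684.0, -15.0, 60.0], [627.0, 13.0, 172.0], [628.0, 15.0, 170.0]]
296 [[717.0, -42.0, 1.0], [686.0, -21.0, 60.0], [687.0, -16.0, 59.0], [628.0, 13.0, 173.0], [628.0, 16.0, 173.0]]
299 [[721.0, -43.0, -1.0], [721.0, -36.0, -1.0], [627.0, 11.0, 177.0], [627.0, 14.0, 177.0], [628.0, 16.0, 176.0]]
302 [[724.0, -43.0, -1.0], [631.0, 7.0, 171.0], [628.0, 11.0, 178.0], [628.0, 14.0, 178.0], [628.0, 16.0, 178.0]]
305 [[632.0, 4.0, 173.0], [632.0, 7.0, 173.0], [628.0, 11.0, 180.0], [627.0, 14.0, 181.0], [627.0, 17.0, 181.0]]
308 [[631.0, 5.0, 176.0], [631.0, 8.0, 176.0], [627.0, 12.0, 183.0], [628.0, 15.0, 183.0], [629.0, 17.0, 181.0]]
311 [[631.0, 5.0, 179.0], [631.0,
[... 512 characters left out ...]
 97.0, 60.0]]
296 [[630.0, 59.0, 170.0], [628.0, 62.0, 173.0], [628.0, 65.0, 173.0], [719.0, 105.0, -1.0], [719.0, 111.0, 0.0]]
299 [[631.0, 59.0, 171.0], [628.0, 61.0, 177.0], [628.0, 64.0, 176.0], [722.0, 105.0, 0.0], [722.0, 111.0, 0.0]]
302 [[633.0, 60.0, 169.0], [628.0, 61.0, 179.0], [628.0, 64.0, 178.0], [632.0, 68.0, 171.0], [632.0, 71.0, 171.0]]
305 [[634.0, 60.0, 170.0], [628.0, 61.0, 180.0], [628.0, 63.0, 182.0], [628.0, 66.0, 180.0], [633.0, 71.0, 173.0]]
308 [[635.0, 60.0, 171.0], [628.0, 60.0, 184.0], [628.0, 63.0, 183.0], [628.0, 66.0, 183.0], [632.0, 70.0, 177.0]]
311 [[636.0, 59.0, 172.0], [628.0, 60.0, 185.0], [628.0, 63.0, 185.0], [628.0, 65.0, 185.0], [632.0, 69.0, 178.0]]
```

Request:
send_rows:
  targets:
    - {"dx": 0.0,"dy": 0.03,"dz": -0.02,"roll": 8,"jaw": 0.03}
    - {"dx": 0.0,"dy": 0.07,"dz": -0.04,"roll": 16,"jaw": 0.03}
    - {"dx": 0.01,"dy": 0.11,"dz": -0.058,"roll": 24,"jaw": 0.03}
    - {"dx": 0.02,"dy": 0.15,"dz": -0.058,"roll": 32,"jaw": 0.03}
    - {"dx": 0.03,"dy": 0.19,"dz": -0.058,"roll": 40,"jaw": 0.03}
    - {"dx": 0.04,"dy": 0.23,"dz": -0.058,"roll": 48,"jaw": 0.03}
    - {"dx": 0.041,"dy": 0.23,"dz": -0.058,"roll": 56,"jaw": 0.03}
    - {"dx": 0.041,"dy": 0.23,"dz": -0.058,"roll": 64,"jaw": 0.03}
    - {"dx": 0.041,"dy": 0.23,"dz": -0.058,"roll": 72,"jaw": 0.03}
    - {"dx": 0.041,"dy": 0.23,"dz": -0.058,"roll": 80,"jaw": 0.03}

```text
time: 13.15
eef_pos: [585.4, 267.6, 119.9]
tool_rot: [1.093, 1.267, -1.088]
wrist_force: [-0.0, -0.2, 0.1]
grip_width: 44.2
```

```bash
python3 - <<'E'
from h import *
st(); print(delta([584.8,268,100]))
E
```

```text
t 13.15 pos [585.4 267.6 119.9] rot y [0.988 0.157 0.01 ] x [ 0.011 -0.006 -1.   ] F [-0.  -0.2  0.1] w 44.2 j [ 0.38  0.21  1.3  -0.01  1.63  0.22]
[ 0.0198 -0.0008 -0.0006]
```

Request:
send_rows:
  targets:
    - {"dx": 0.0,"dy": 0.0,"dz": 0,"roll": 7.5,"jaw": 0.03}
    - {"dx": 0.03,"dy": 0.0,"dz": 0,"roll": 7.5,"jaw": 0.03}
    - {"dx": 0.045,"dy": 0.0,"dz": 0,"roll": 7.5,"jaw": 0.03}
    - {"dx": 0.045,"dy": 0.0,"dz": 0,"roll": 7.5,"jaw": 0.03}
    - {"dx": 0.045,"dy": 0.0,"dz": 0,"roll": 7.5,"jaw": 0.03}

```text
time: 13.65
eef_pos: [585.7, 267.2, 74.6]
tool_rot: [1.19, 1.21, -1.185]
wrist_force: [0.5, 0.2, -0.3]
grip_width: 44.2
```

```bash
python3 - <<'E'
from h import *
st(); a,d=optics.grab_frame("wrist"); cv2.imwrite("pics/w14.png",cv2.convertScaleAbs(a,alpha=1.3,beta=20)); a,d=optics.grab_frame("side"); cv2.imwrite("pics/s14.png",a);st(); print(delta([584.8,268,60]))
E
```

```text
t 13.65 pos [585.7 267.2  74.6] rot y [1.    0.027 0.01 ] x [ 0.01  -0.006 -1.   ] F [ 0.5  0.2 -0.3] w 44.2 j [ 0.38  0.23  1.36 -0.01  1.55  0.35]
t 13.75 pos [586.5 267.6  76.3] rot y [1.    0.027 0.013] x [ 0.013 -0.005 -1.   ] F [-0.3  0.2 -0.3] w 44.0 j [ 0.38  0.23  1.36 -0.01  1.55  0.35]
[ 0.0163 -0.0019 -0.0006]
```

View pics/w14.png

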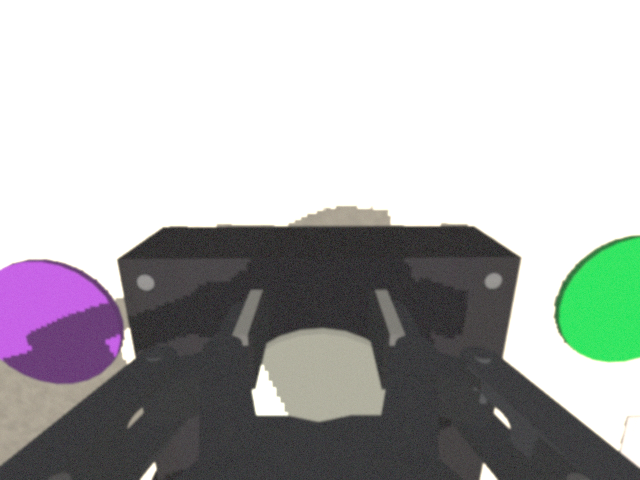

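View pics/s14.png

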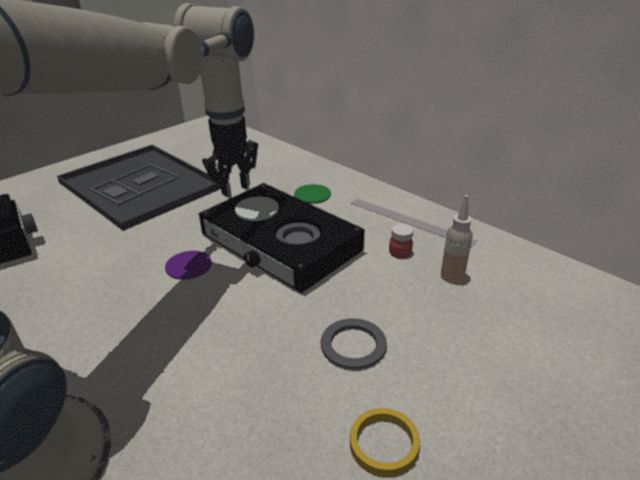

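Request:
send_rows:
  targets:
    - {"dx": 0.01,"dy": -0.001,"dz": 0,"roll": 0,"jaw": 0.03}
    - {"dx": 0.016,"dy": -0.001,"dz": 0,"roll": 0,"jaw": 0.03}
    - {"dx": 0.016,"dy": -0.001,"dz": 0,"roll": 0,"jaw": 0.03}
    - {"dx": 0.016,"dy": -0.001,"dz": 0,"roll": 0,"jaw": 0.03}

```text
time: 14.15
eef_pos: [585.5, 267.4, 59.9]
tool_rot: [1.191, 1.209, -1.183]
wrist_force: [-1.0, 0.7, 0.3]
grip_width: 43.7
```

```bash
python3 - <<'E'
from h import *
st(); K=cal("wrist"); a,d=optics.grab_frame("wrist"); cv2.imwrite("pics/w15.png",cv2.convertScaleAbs(a,alpha=1.3,beta=20)); st()
f,cx,cy,E=K; v,u=np.mgrid[0:480,0:640]; P=np.stack([(u-cx)/f*d,(v-cy)/f*d,d],-1); W=(P-E[:3,3])@E[:3,:3]
for vv in range(280,305,3): print(vv,[W[vv,x].round(1).tolist() for x in (245,250,255,260,380,385,390)])
E
```

```text
t 14.15 pos [585.5 267.4  59.9] rot y [1.    0.027 0.012] x [ 0.012 -0.005 -1.   ] F [-1.   0.7  0.3] w 43.7 j [ 0.38  0.23  1.38 -0.01  1.52  0.35]
t 14.2 pos [585.7 267.5  60.3] rot y [1.    0.027 0.012] x [ 0.013 -0.005 -1.   ] F [-0.3  0.8  1. ] w 43.7 j [ 0.38  0.23  1.38 -0.01  1.52  0.35]
280 [[553.0, 280.6, 60.6], [555.1, 280.6, 60.3], [557.1, 280.2, 59.5], [559.1, 279.7, 58.3], [611.6, 281.2, 59.0], [613.8, 281.3, 59.1], [615.8, 281.7, 60.0]]
283 [[553.0, 279.3, 60.8], [554.9, 278.7, 59.4], [557.1, 278.9, 59.7], [559.2, 278.6, 59.0], [611.4, 280.4, 60.5], [613.8, 280.1, 59.8], [615.7, 280.6, 60.7]]
286 [[552.7, 277.2, 59.4], [554.8, 277.2, 59.3], [557.0, 277.4, 59.5], [559.3, 277.6, 59.9], [611.7, 278.6, 59.6], [613.8, 278.8, 60.1], [616.3, 278.3, 58.8]]
289 [[552.7, 275.9, 59.7], [554.7, 275.7, 59.1], [557.9, 278.6, 65.0], [559.9, 278.4, 64.4], [610.7, 279.7, 65.0], [613.0, 279.5, 64.3], [616.1, 277.5, 60.2]]
292 [[552.6, 274.6, 59.9], [556.3, 278.5, 67.5], [558.5, 278.9, 68.2], [560.4, 278.7, 67.8], [609.8, 280.6, 69.5], [612.1, 280.1, 68.4], [616.5, 275.5, 59.0]]
295 [[552.7, 273.4, 60.4], [556.8, 278.8, 70.9], [558.9, 278.9, 70.9], [560.8, 278.7, 70.5], [609.4, 280.4, 71.7], [611.7, 279.9, 70.8], [616.2, 274.9, 60.9]]
298 [[552.6, 271.7, 59.9], [557.2, 278.6, 73.1], [559.2, 278.8, 73.2], [561.2, 278.6, 72.8], [609.0, 280.3, 74.2], [611.0, 280.4, 74.4], [613.2, 279.9, 73.3]]
301 [[554.3, 274.9, 68.8], [557.7, 278.9, 76.0], [559.7, 279.0, 76.1], [561.5, 278.5, 75.1], [608.7, 280.1, 76.2], [610.4, 280.6, 77.2], [612.5, 280.4, 76.7]]
304 [[556.2, 278.9, 78.6], [558.1, 278.8, 78.3], [560.0, 278.8, 78.1], [562.0, 279.0, 78.5], [608.4, 279.6, 77.9], [610.0, 280.6, 79.6], [612.1, 280.2, 78.8]]
```

View pics/w15.png

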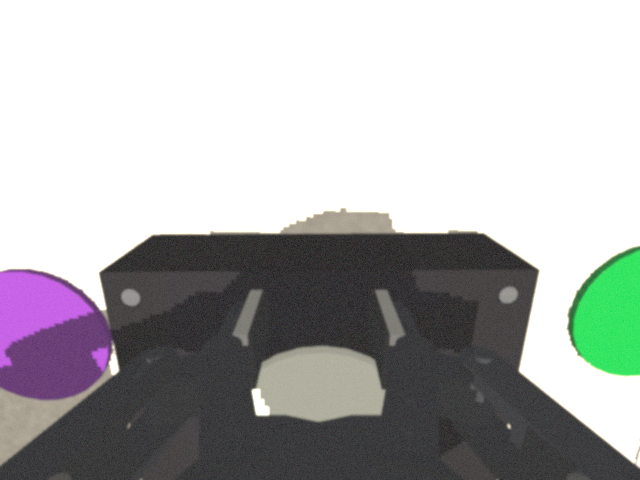

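Request:
send_rows:
  targets:
    - {"dx": 0.002,"dy": 0,"dz": 0,"roll": 0,"jaw": 0.03}
    - {"dx": 0.003,"dy": 0,"dz": 0,"roll": 0,"jaw": 0.03}
    - {"dx": 0.003,"dy": 0,"dz": 0,"roll": 0,"jaw": 0.03}

```text
time: 14.5
eef_pos: [586.0, 267.6, 58.3]
tool_rot: [1.193, 1.208, -1.182]
wrist_force: [-1.8, -0.7, 4.5]
grip_width: 44.1
```

```bash
python3 - <<'E'
from h import *
st(); K=cal("wrist"); a,d=optics.grab_frame("wrist"); st()
f,cx,cy,E=K; v,u=np.mgrid[0:480,0:640]; P=np.stack([(u-cx)/f*d,(v-cy)/f*d,d],-1); W=(P-E[:3,3])@E[:3,:3]
for vv in range(288,296,1): print(vv,[W[vv,x].round(1).tolist() for x in (255,260,380,385)])
E
```

```text
t 14.5 pos [586.  267.6  58.3] rot y [1.    0.027 0.013] x [ 0.014 -0.004 -1.   ] F [-1.8 -0.7  4.5] w 44.1 j [ 0.38  0.23  1.38 -0.01  1.52  0.35]
t 14.55 pos [586.1 267.6  58.3] rot y [1.    0.027 0.014] x [ 0.014 -0.004 -1.   ] F [-0.4 -1.4  4.7] w 44.1 j [ 0.38  0.23  1.38 -0.01  1.52  0.35]
288 [[557.8, 277.4, 59.6], [560.0, 277.6, 59.8], [611.8, 278.9, 60.5], [614.0, 279.0, 60.6]]
289 [[558.3, 278.4, 62.5], [560.5, 278.6, 62.8], [611.2, 280.1, 63.8], [613.2, 280.3, 64.2]]
290 [[558.7, 279.0, 64.8], [560.7, 279.0, 64.6], [610.9, 280.3, 65.2], [612.8, 280.7, 65.9]]
291 [[558.8, 279.1, 65.7], [560.8, 278.6, 64.8], [610.4, 281.2, 67.9], [612.9, 280.1, 65.7]]
292 [[559.0, 279.1, 66.8], [561.1, 279.2, 66.8], [610.5, 280.5, 67.4], [612.7, 280.2, 66.8]]
293 [[559.0, 278.6, 66.6], [561.1, 278.8, 67.0], [610.3, 280.6, 68.5], [612.1, 281.1, 69.4]]
294 [[559.3, 279.3, 68.9], [561.3, 279.1, 68.4], [610.4, 280.0, 68.3], [612.3, 280.4, 69.0]]
295 [[559.4, 279.0, 69.3], [561.4, 279.0, 69.2], [610.0, 280.4, 70.0], [612.0, 280.6, 70.3]]
```

Request:
send_rows:
  targets:
    - {"dx": -0.0015,"dy": -0.001,"dz": 0,"roll": 0,"jaw": 0.03}
    - {"dx": -0.0015,"dy": -0.001,"dz": 0.007,"roll": 0,"jaw": 0.03}
    - {"dx": -0.0015,"dy": -0.001,"dz": 0.014,"roll": 0,"jaw": 0.03}
    - {"dx": -0.0015,"dy": -0.001,"dz": 0.02,"roll": 0,"jaw": 0.03}
    - {"dx": -0.0015,"dy": -0.001,"dz": 0.026,"roll": 0,"jaw": 0.03}
    - {"dx": -0.0015,"dy": -0.001,"dz": 0.032,"roll": 0,"jaw": 0.03}
    - {"dx": -0.0015,"dy": -0.001,"dz": 0.038,"roll": 0,"jaw": 0.03}
    - {"dx": -0.0015,"dy": -0.001,"dz": 0.044,"roll": 0,"jaw": 0.03}
    - {"dx": -0.0015,"dy": -0.001,"dz": 0.05,"roll": 0,"jaw": 0.03}

```text
time: 15.45
eef_pos: [586.4, 217.0, 60.0]
tool_rot: [1.193, 1.208, -1.182]
wrist_force: [0.0, 1.1, 0.0]
grip_width: 44.3
```

```bash
python3 - <<'E'
from h import *
st(); K=cal("wrist"); a,d=optics.grab_frame("wrist"); cv2.imwrite("pics/w16.png",cv2.convertScaleAbs(a,alpha=1.3,beta=20)); st()
ringfit("scene","glass",66,n=3)
E
```

```text
t 15.45 pos [586.4 217.   60. ] rot y [1.    0.027 0.014] x [ 0.014 -0.004 -1.   ] F [0.  1.1 0. ] w 44.3 j [ 0.3   0.18  1.44 -0.01  1.51  0.28]
t 15.5 pos [586.5 216.1  60. ] rot y [1.    0.026 0.014] x [ 0.014 -0.005 -1.   ] F [ 0.2 -0.4  0. ] w 43.7 j [ 0.3   0.18  1.44 -0.01  1.51  0.28]
scene glass 0.92 [450.4 157.5  45. ] 1.07
scene glass 0.79 [810.1 180.7  43.7] 0.84
scene glass 0.72 [589.9 156.7  49. ] 1.5
```

View pics/w16.png

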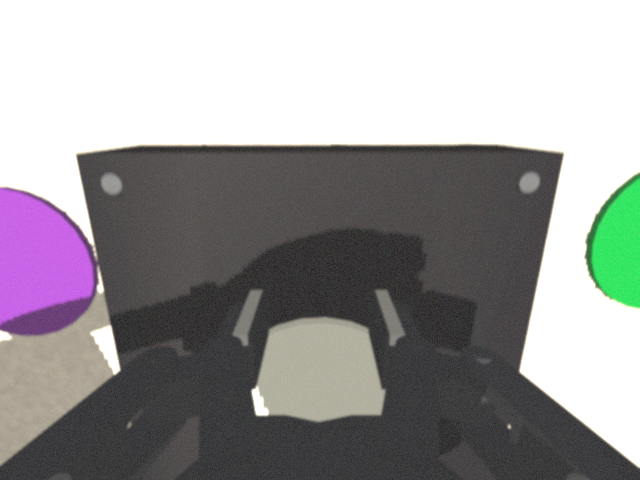

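```bash
cat >> h.py <<'E'
def rear():
    K=cal("wrist"); s=state(); a,d=optics.grab_frame("wrist"); f,cx,cy,E=K
    v,u=np.mgrid[0:480,0:640]; P=np.stack([(u-cx)/f*d,(v-cy)/f*d,d],-1); W=(P-E[:3,3])@E[:3,:3]
    g=a.min(2).astype(float)
    pts=[]
    for x in range(282,360,3):
        col=g[280:380,x]; i=np.argmax(np.diff(cv2.GaussianBlur(col[:,None],(1,5),0)[:,0])); pts.append((x,280+i+.5))
    pts=np.array(pts); Q=ray2plane("",pts,66,K)
    from scipy.optimize import least_squares
    r=least_squares(lambda q:np.hypot(Q[:,0]-q[0],Q[:,1]-q[1])-47,[Q[:,0].mean(),Q[:,1].mean()-47],loss="soft_l1",f_scale=.5)
    print("glass by rear arc",r.x.round(1),"res",np.abs(r.fun).mean().round(2),"tcp",np.round(s["eef_pos"],1)); return a
E
python3 - <<'E'
from h import *
rear(); st()
E
```

```text
glass by rear arc [587.2 168.1] res 0.18 tcp [586.5 217.1  60.2]
t 15.65 pos [586.5 217.4  60.2] rot y [1.    0.026 0.014] x [ 0.014 -0.004 -1.   ] F [ 0.8 -0.2 -0. ] w 43.9 j [ 0.31  0.18  1.44 -0.01  1.51  0.28]
```

Request:
send_rows:
  targets:
    - {"dx": 0,"dy": 0,"dz": 0.006,"roll": 0,"jaw": 0.03}
    - {"dx": 0,"dy": 0,"dz": 0.013,"roll": 0,"jaw": 0.03}
    - {"dx": 0,"dy": 0,"dz": 0.02,"roll": 0,"jaw": 0.03}
    - {"dx": 0,"dy": 0,"dz": 0.027,"roll": 0,"jaw": 0.03}
    - {"dx": 0,"dy": 0,"dz": 0.034,"roll": 0,"jaw": 0.03}
    - {"dx": 0,"dy": 0,"dz": 0.041,"roll": 0,"jaw": 0.03}
    - {"dx": 0,"dy": 0,"dz": 0.048,"roll": 0,"jaw": 0.03}
    - {"dx": 0,"dy": 0,"dz": 0.055,"roll": 0,"jaw": 0.03}
    - {"dx": 0,"dy": 0,"dz": 0.06,"roll": 0,"jaw": 0.03}
    - {"dx": 0,"dy": 0,"dz": 0.064,"roll": 0,"jaw": 0.03}

```text
time: 16.65
eef_pos: [588.2, 152.9, 60.6]
tool_rot: [1.193, 1.208, -1.182]
wrist_force: [-0.5, 1.3, 0.6]
grip_width: 44.5
```

```bash
python3 - <<'E'
from h import *
st(); rear();a=rear(); cv2.imwrite("pics/w17.png",cv2.convertScaleAbs(a,alpha=1.3,beta=20)); st()
a,d=optics.grab_frame("scene"); cv2.imwrite("pics/a17.png",a[100:300,220:500])
E
```

```text
t 16.65 pos [588.2 152.9  60.6] rot y [1.    0.026 0.014] x [ 0.014 -0.004 -1.   ] F [-0.5  1.3  0.6] w 44.5 j [ 0.2   0.13  1.49 -0.01  1.51  0.18]
glass by rear arc [588.9 104.9] res 0.12 tcp [588.2 152.9  60.6]
glass by rear arc [589.  104.4] res 0.1 tcp [588.2 152.5  60.6]
t 16.75 pos [588.2 152.8  60.6] rot y [1.    0.026 0.014] x [ 0.014 -0.005 -1.   ] F [-0.3  0.4  0.7] w 43.8 j [ 0.2   0.13  1.49 -0.01  1.51  0.18]
```

View pics/w17.png

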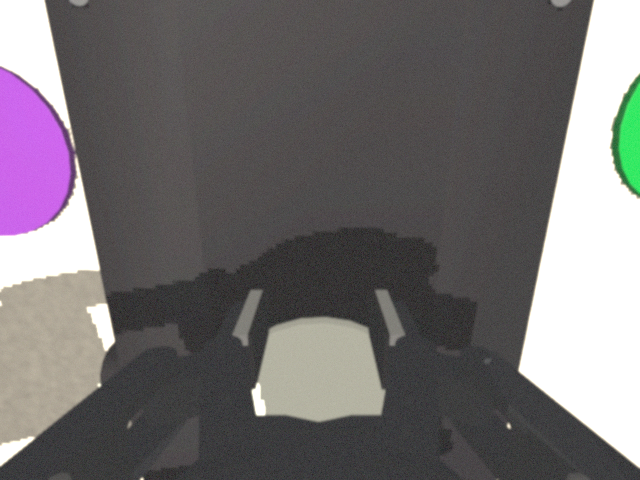

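View pics/a17.png

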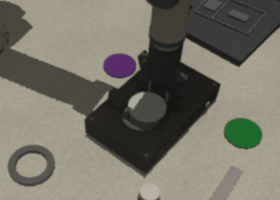

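Request:
send_rows:
  targets:
    - {"dx": 0,"dy": 0,"dz": 0.004,"roll": 0,"jaw": 0.03}
    - {"dx": 0,"dy": 0,"dz": 0.008,"roll": 0,"jaw": 0.03}
    - {"dx": 0,"dy": 0,"dz": 0.012,"roll": 0,"jaw": 0.03}
    - {"dx": 0,"dy": 0,"dz": 0.015,"roll": 0,"jaw": 0.03}
    - {"dx": 0,"dy": 0,"dz": 0.018,"roll": 0,"jaw": 0.03}
    - {"dx": 0,"dy": 0,"dz": 0.02,"roll": 0,"jaw": 0.03}
    - {"dx": 0,"dy": 0,"dz": 0.022,"roll": 0,"jaw": 0.03}

```text
time: 17.5
eef_pos: [588.7, 130.8, 60.6]
tool_rot: [1.193, 1.207, -1.183]
wrist_force: [0.2, 0.1, -0.7]
grip_width: 44.3
```

```bash
python3 - <<'E'
from h import *
st(); a=rear(); cv2.imwrite("pics/w18.png",cv2.convertScaleAbs(a,alpha=1.3,beta=20)); st()
a,d=optics.grab_frame("side"); cv2.imwrite("pics/s18.png",cv2.resize(a[150:320,180:400],None,fx=3,fy=3))
E
```

```text
t 17.5 pos [588.7 130.8  60.6] rot y [1.    0.026 0.014] x [ 0.014 -0.005 -1.   ] F [ 0.2  0.1 -0.7] w 44.3 j [ 0.17  0.12  1.5  -0.01  1.51  0.14]
glass by rear arc [590.7  81.7] res 0.14 tcp [588.7 130.8  60.6]
t 17.55 pos [588.7 130.5  60.5] rot y [1.    0.026 0.014] x [ 0.014 -0.005 -1.   ] F [-0.4  0.3 -0.2] w 43.9 j [ 0.17  0.12  1.5  -0.01  1.51  0.14]
```

View pics/w18.png

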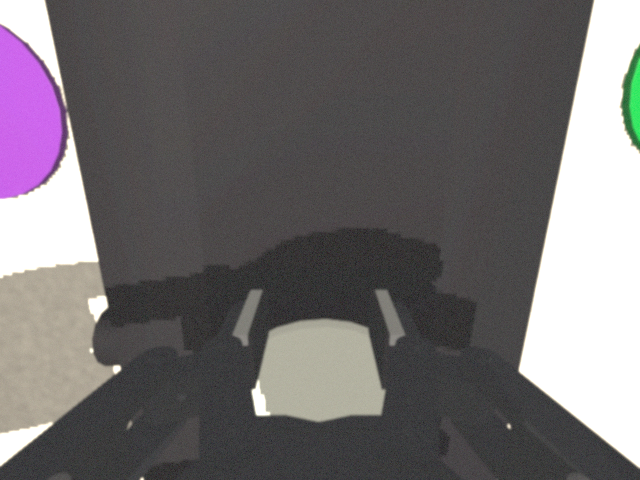

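View pics/s18.png

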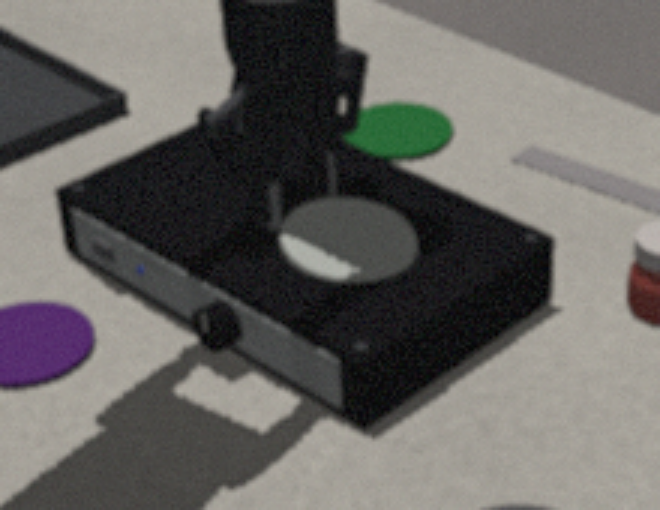

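Request:
send_rows:
  targets:
    - {"dx": 0,"dy": 0,"dz": 0.002,"roll": 0,"jaw": 0.03}
    - {"dx": 0,"dy": 0,"dz": 0.003,"roll": 0,"jaw": 0.03}
    - {"dx": 0,"dy": 0,"dz": 0.0045,"roll": 0,"jaw": 0.03}
    - {"dx": 0,"dy": 0,"dz": 0.0045,"roll": 0,"jaw": 0.03}

```text
time: 18.0
eef_pos: [588.8, 125.9, 60.5]
tool_rot: [1.193, 1.207, -1.183]
wrist_force: [-0.2, 0.7, 0.3]
grip_width: 44.0
```

```bash
python3 - <<'E'
from h import *
st(); a=rear(); cv2.imwrite("pics/w19.png",cv2.convertScaleAbs(a,alpha=1.3,beta=20)); st()
a,d=optics.grab_frame("side"); cv2.imwrite("pics/s19.png",cv2.resize(a[150:320,180:400],None,fx=3,fy=3))
E
```

```text
t 18.0 pos [588.8 125.9  60.5] rot y [1.    0.025 0.013] x [ 0.014 -0.005 -1.   ] F [-0.2  0.7  0.3] w 44.0 j [ 0.16  0.12  1.5  -0.01  1.51  0.13]
glass by rear arc [591.1  81.5] res 0.19 tcp [588.8 125.9  60.5]
t 18.05 pos [588.8 126.   60.5] rot y [1.    0.025 0.014] x [ 0.014 -0.005 -1.   ] F [-0.4 -0.3  0.6] w 43.7 j [ 0.16  0.12  1.5  -0.01  1.51  0.13]
```

View pics/w19.png

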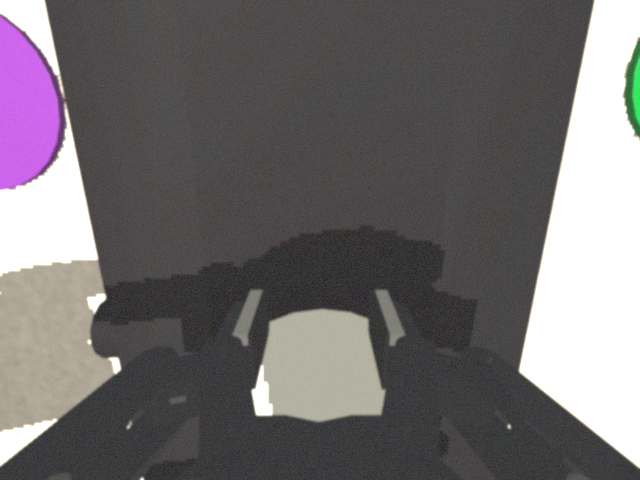

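View pics/s19.png

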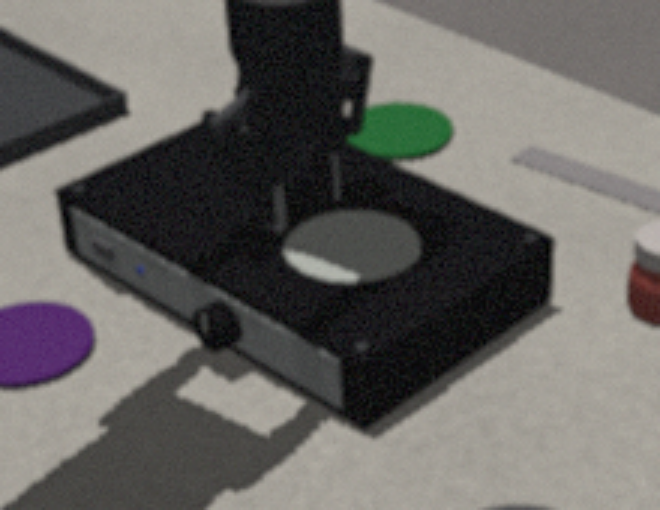

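```bash
cat >> h.py <<'E'
def topplane(c,cen,r,zlo,zhi):
    K=cal(c); a,d=optics.grab_frame(c); f,cx,cy,E=K
    v,u=np.mgrid[0:480,0:640]; P=np.stack([(u-cx)/f*d,(v-cy)/f*d,d],-1); W=(P-E[:3,3])@E[:3,:3]
    m=(d>0)&(np.hypot(W[...,0]-cen[0],W[...,1]-cen[1])<r)&(W[...,2]>zlo)&(W[...,2]<zhi)
    pl=W[m]; print(c,m.sum(),np.histogram(pl[:,2],bins=np.arange(zlo,zhi+1,2)))
    from scipy.optimize import least_squares
    A=np.c_[pl[:,:2]-cen,np.ones(len(pl))]; q=least_squares(lambda x:A@x-pl[:,2],[0,0,np.median(pl[:,2])],loss="soft_l1").x; print("plane",q.round(4))
    return a,d,K
E
python3 - <<'E'
from h import *
topplane("wrist",(590,75),45,44,72); topplane("side",(590,75),45,44,72)
E
```

```text
wrist 11230 (array([   0,    0,    0,    0,   55, 9877, 1298,    0,    0,    0,    0,
          0,    0,    0]), array([44, 46, 48, 50, 52, 54, 56, 58, 60, 62, 64, 66, 68, 70, 72]))
plane [-1.80000e-03  4.00000e-04  5.53467e+01]
side 792 (array([  0,   0,   0,   0,  49, 420, 306,  15,   0,   1,   0,   0,   1,
         0]), array([44, 46, 48, 50, 52, 54, 56, 58, 60, 62, 64, 66, 68, 70, 72]))
plane [1.30000e-03 0.00000e+00 5.57066e+01]
```

Request:
send_rows:
  targets:
    - {"dx": -0.01,"dy": 0,"dz": 0,"roll": 0,"jaw": 0.03}
    - {"dx": -0.05,"dy": 0,"dz": 0,"roll": 0,"jaw": 0.03}
    - {"dx": -0.1,"dy": 0,"dz": 0,"roll": 0,"jaw": 0.03}
    - {"dx": -0.11,"dy": 0,"dz": 0.04,"roll": 0,"jaw": 0.03}
    - {"dx": -0.11,"dy": 0,"dz": 0.09,"roll": 0,"jaw": 0.03}
    - {"dx": -0.11,"dy": 0,"dz": 0.11,"roll": 0,"jaw": 0.03}
    - {"dx": -0.11,"dy": 0,"dz": 0.11,"roll": 0,"jaw": 0.03}
    - {"dx": -0.11,"dy": 0,"dz": 0.11,"roll": 0,"jaw": 0.03}

```text
time: 19.0
eef_pos: [590.2, 16.8, 171.7]
tool_rot: [1.194, 1.207, -1.183]
wrist_force: [-0.1, 0.5, -0.3]
grip_width: 43.7
```

```bash
python3 - <<'E'
from h import *
st(); optics.grab_frame("wrist"); optics.grab_frame("wrist")
a,d,K=topplane("wrist",(590,75),45,44,72); cv2.imwrite("pics/w20.png",cv2.convertScaleAbs(a,alpha=1.3,beta=20))
wellfit(d,K,name="pics/w20f.png",a=a); ringfit("wrist","glass",55.5,n=2)
st(); print(delta([515,-235,165]))
E
```

```text
t 19.0 pos [590.2  16.8 171.7] rot y [1.    0.025 0.014] x [ 0.014 -0.004 -1.   ] F [-0.1  0.5 -0.3] w 43.7 j [-0.03  0.05  1.38 -0.    1.7  -0.05]
wrist 13014 (array([    0,     0,     0,     0,   334, 10338,  2341,     1,     0,
           0,     0,     0,     0,     0]), array([44, 46, 48, 50, 52, 54, 56, 58, 60, 62, 64, 66, 68, 70, 72]))
plane [-1.30000e-03  6.00000e-04  5.53647e+01]
deck z 59.723061987598136
well [591.4  75.7  45.5] 3.4 1006
[137  88  97  82 134 150 187 131]
wrist glass 0.77 [437.9 194.   41. ] 0.08
wrist glass 0.68 [589.8  77.3  46.7] 0.22
t 19.25 pos [590.1  17.9 171.1] rot y [1.    0.027 0.013] x [ 0.014 -0.005 -1.   ] F [ 0.4 -0.8 -0.3] w 44.2 j [-0.02  0.05  1.38 -0.    1.7  -0.05]
[ 0.0063 -0.082   0.2508]
```

View pics/w20.png

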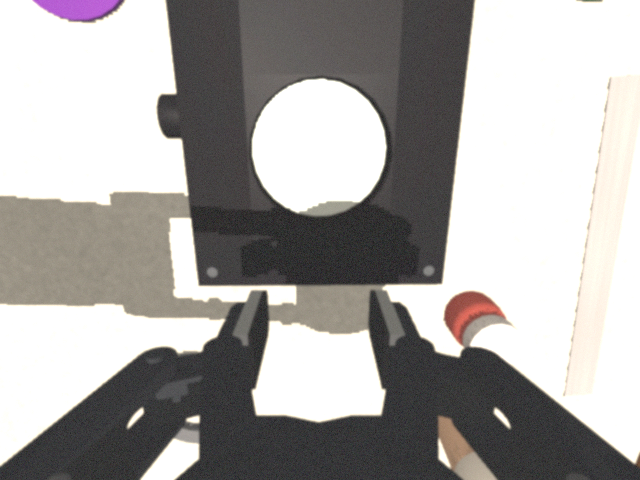

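Request:
send_rows:
  targets:
    - {"dx": 0,"dy": -0.02,"dz": 0.05,"roll": 0,"jaw": 0.03}
    - {"dx": 0,"dy": -0.04,"dz": 0.1,"roll": 0,"jaw": 0.03}
    - {"dx": 0,"dy": -0.06,"dz": 0.15,"roll": 0,"jaw": 0.03}
    - {"dx": 0,"dy": -0.08,"dz": 0.2,"roll": 0,"jaw": 0.03}
    - {"dx": 0.005,"dy": -0.082,"dz": 0.24,"roll": 0,"jaw": 0.03}
    - {"dx": 0.005,"dy": -0.082,"dz": 0.25,"roll": 0,"jaw": 0.03}
    - {"dx": 0.005,"dy": -0.082,"dz": 0.25,"roll": 0,"jaw": 0.03}
    - {"dx": 0.005,"dy": -0.082,"dz": 0.25,"roll": 0,"jaw": 0.03}

```text
time: 20.05
eef_pos: [515.4, -233.1, 166.2]
tool_rot: [1.192, 1.209, -1.181]
wrist_force: [-1.2, -0.3, 0.9]
grip_width: 44.2
```

```bash
python3 - <<'E'
from h import *
st(); optics.grab_frame("wrist"); optics.grab_frame("wrist")
st();a,d=optics.grab_frame("wrist"); cv2.imwrite("pics/w21.png",a)
q=ringfit("wrist","retainer",12,n=2)[0]; q2=ringfit("wrist","retainer_mid",12,n=2)
st(); print(delta([q[0]+47,q[1],60]))
E
```

```text
t 20.05 pos [ 515.4 -233.1  166.2] rot y [1.    0.028 0.013] x [ 0.013 -0.004 -1.   ] F [-1.2 -0.3  0.9] w 44.2 j [-0.49 -0.02  1.46  0.    1.69 -0.51]
t 20.15 pos [ 515.6 -232.5  166.4] rot y [0.999 0.029 0.014] x [ 0.014 -0.004 -1.   ] F [ 0.7 -0.5  0.1] w 44.0 j [-0.49 -0.02  1.46  0.    1.69 -0.51]
wrist retainer 0.8 [ 469.6 -182.7   55.3] 0.15
t 20.4 pos [ 515.3 -233.3  166.4] rot y [0.999 0.029 0.014] x [ 0.014 -0.005 -1.   ] F [-0.3 -0.2 -0.4] w 44.2 j [-0.49 -0.02  1.46  0.    1.69 -0.52]
[ 0.1062  0.0013 -0.0511]
```

View pics/w21.png

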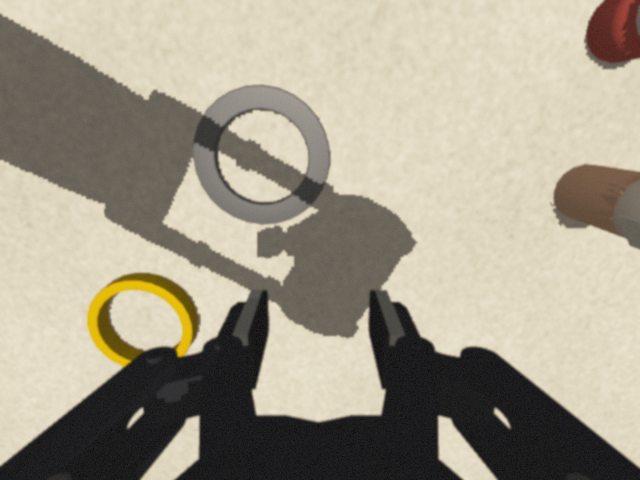

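Request:
send_rows:
  targets:
    - {"dx": 0.03,"dy": 0.001,"dz": -0.04,"roll": 0,"jaw": 0.03}
    - {"dx": 0.07,"dy": 0.001,"dz": -0.051,"roll": 0,"jaw": 0.03}
    - {"dx": 0.106,"dy": 0.001,"dz": -0.051,"roll": 0,"jaw": 0.03}
    - {"dx": 0.125,"dy": 0.001,"dz": -0.051,"roll": 0,"jaw": 0.03}
    - {"dx": 0.125,"dy": 0.001,"dz": -0.051,"roll": 0,"jaw": 0.03}
    - {"dx": 0.125,"dy": 0.001,"dz": -0.051,"roll": 0,"jaw": 0.03}
    - {"dx": 0.125,"dy": 0.001,"dz": -0.051,"roll": 0,"jaw": 0.03}

```text
time: 21.1
eef_pos: [517.8, -183.4, 43.5]
tool_rot: [1.191, 1.205, -1.179]
wrist_force: [0.5, -0.1, 1.1]
grip_width: 44.0
```

```bash
python3 - <<'E'
from h import *
st(); optics.grab_frame("wrist")
st();a,d=optics.grab_frame("wrist"); cv2.imwrite("pics/w22.png",a)
q=ringfit("wrist","retainer",12,n=1,vmax=290)[0]
st(); print(delta([q[0]+47,q[1],5]))
E
```

```text
t 21.1 pos [ 517.8 -183.4   43.5] rot y [0.999 0.029 0.017] x [ 0.017 -0.006 -1.   ] F [ 0.5 -0.1  1.1] w 44.0 j [-0.4  -0.02  1.67  0.    1.46 -0.43]
t 21.15 pos [ 517.8 -183.4   43.5] rot y [0.999 0.029 0.017] x [ 0.017 -0.006 -1.   ] F [-0.5 -0.7 -0.1] w 44.0 j [-0.4  -0.02  1.67  0.    1.46 -0.43]
wrist retainer 0.62 [ 470.  -181.8   55.1] 0.22
t 21.3 pos [ 517.3 -183.3   42.6] rot y [0.999 0.028 0.016] x [ 0.016 -0.006 -1.   ] F [-0.2  0.2 -0.1] w 43.9 j [-0.4  -0.02  1.68  0.    1.46 -0.43]
[ 0.0376 -0.0008 -0.0018]
```

View pics/w22.png

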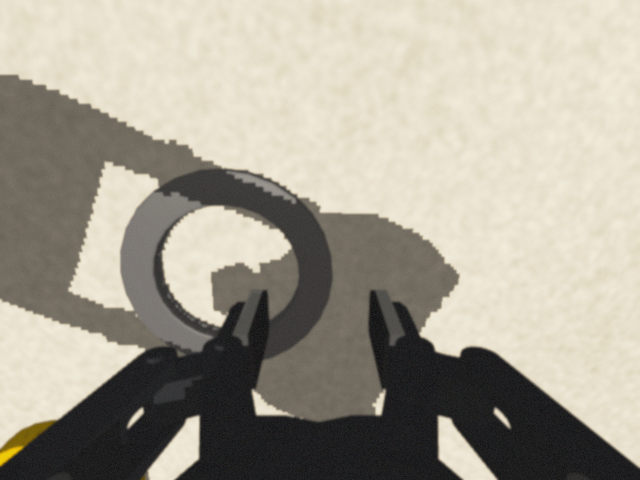

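Request:
send_rows:
  targets:
    - {"dx": 0.02,"dy": -0.001,"dz": -0.002,"roll": 0,"jaw": 0.03}
    - {"dx": 0.034,"dy": -0.001,"dz": -0.002,"roll": 0,"jaw": 0.03}
    - {"dx": 0.038,"dy": -0.001,"dz": -0.002,"roll": 0,"jaw": 0.03}
    - {"dx": 0.038,"dy": -0.001,"dz": -0.002,"roll": 0,"jaw": 0.03}
    - {"dx": 0.038,"dy": -0.001,"dz": -0.002,"roll": 0,"jaw": 0.03}

```text
time: 21.8
eef_pos: [517.1, -181.7, 5.1]
tool_rot: [1.191, 1.206, -1.179]
wrist_force: [0.2, 0.2, 0.3]
grip_width: 44.0
```

```bash
python3 - <<'E'
from h import *
st(); a,d=optics.grab_frame("wrist"); cv2.imwrite("pics/w23.png",a); st()
E
```

```text
t 21.8 pos [ 517.1 -181.7    5.1] rot y [0.999 0.028 0.016] x [ 0.016 -0.006 -1.   ] F [0.2 0.2 0.3] w 44.0 j [-0.4   0.01  1.72  0.    1.39 -0.43]
t 21.85 pos [ 517.3 -181.8    5.4] rot y [0.999 0.028 0.017] x [ 0.017 -0.006 -1.   ] F [ 1.1  0.1 -0.4] w 44.0 j [-0.4   0.01  1.72  0.    1.39 -0.43]
```

View pics/w23.png

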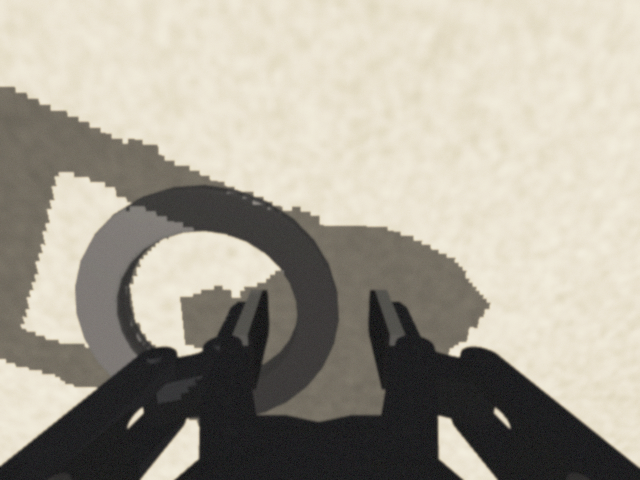

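Request:
send_rows:
  targets:
    - {"dx": 0,"dy": 0,"dz": 0,"roll": 0,"jaw": -0.7}
    - {"dx": 0,"dy": 0,"dz": 0,"roll": 0,"jaw": -0.7}
    - {"dx": 0,"dy": 0,"dz": 0,"roll": 0,"jaw": -0.7}
    - {"dx": 0,"dy": 0,"dz": 0,"roll": 0,"jaw": -0.7}
    - {"dx": 0,"dy": 0,"dz": 0,"roll": 0,"jaw": -0.7}
    - {"dx": 0,"dy": 0,"dz": 0,"roll": 0,"jaw": -0.7}
    - {"dx": -0.02,"dy": 0,"dz": 0,"roll": 0,"jaw": -0.7}
    - {"dx": -0.06,"dy": 0,"dz": 0,"roll": 0,"jaw": -0.7}
    - {"dx": -0.1,"dy": 0,"dz": 0,"roll": 0,"jaw": -0.7}
    - {"dx": -0.13,"dy": 0,"dz": 0,"roll": 0,"jaw": -0.7}
  squeeze: 60

```text
time: 22.85
eef_pos: [515.2, -180.9, 137.4]
tool_rot: [1.192, 1.204, -1.178]
wrist_force: [0.3, 0.2, -0.8]
grip_width: 14.6
```

```bash
python3 - <<'E'
from h import *
st(); optics.grab_frame("wrist"); optics.grab_frame("wrist"); a,d=optics.grab_frame("wrist"); cv2.imwrite("pics/w24.png",a); st()
print(delta([637,26,150]))
E
```

```text
t 22.85 pos [ 515.2 -180.9  137.4] rot y [0.999 0.029 0.018] x [ 0.018 -0.007 -1.   ] F [ 0.3  0.2 -0.8] w 14.6 j [-0.4  -0.07  1.56  0.    1.63 -0.43]
t 23.0 pos [ 516.2 -181.3  137.8] rot y [0.999 0.029 0.021] x [ 0.021 -0.008 -1.   ] F [-0.9  0.5 -2. ] w 14.5 j [-0.4  -0.07  1.56  0.    1.63 -0.43]
[-0.0113  0.1269 -0.2037]
```

View pics/w24.png

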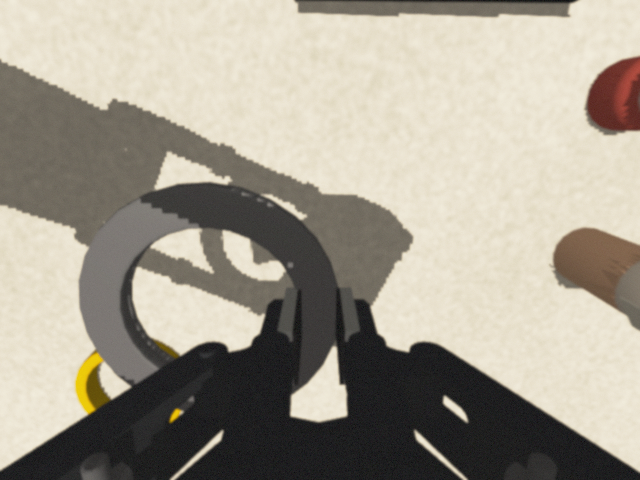

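Request:
send_rows:
  targets:
    - {"dx": -0.02,"dy": 0.02,"dz": -0.04,"roll": 0,"jaw": -0.7}
    - {"dx": -0.025,"dy": 0.045,"dz": -0.08,"roll": 0,"jaw": -0.7}
    - {"dx": -0.025,"dy": 0.07,"dz": -0.12,"roll": 0,"jaw": -0.7}
    - {"dx": -0.025,"dy": 0.1,"dz": -0.16,"roll": 0,"jaw": -0.7}
    - {"dx": -0.025,"dy": 0.12,"dz": -0.195,"roll": 0,"jaw": -0.7}
    - {"dx": -0.025,"dy": 0.127,"dz": -0.204,"roll": 0,"jaw": -0.7}
    - {"dx": -0.025,"dy": 0.127,"dz": -0.204,"roll": 0,"jaw": -0.7}
    - {"dx": -0.025,"dy": 0.127,"dz": -0.204,"roll": 0,"jaw": -0.7}
    - {"dx": -0.025,"dy": 0.127,"dz": -0.204,"roll": 0,"jaw": -0.7}

```text
time: 23.9
eef_pos: [636.1, 24.8, 163.2]
tool_rot: [1.193, 1.201, -1.179]
wrist_force: [-0.7, 0.1, -1.4]
grip_width: 14.4
```

```bash
python3 - <<'E'
from h import *
st(); optics.grab_frame("wrist"); optics.grab_frame("wrist"); st(); z=state()["eef_pos"][2]
q=ringfit("wrist","retainer",z+7,vmax=300)
s=state(); p=s["eef_pos"]
a,d,K=topplane("wrist",(p[0]-47,p[1]),57,z-4,z+16); cv2.imwrite("pics/w25.png",cv2.convertScaleAbs(a,alpha=1.5,beta=20))
np.savez("w25.npz",a=a,d=d,E=K[3])
ringfit("wrist","glass",55.5,n=2); st()
E
```

```text
t 23.9 pos [636.1  24.8 163.2] rot y [0.999 0.027 0.02 ] x [ 0.02  -0.008 -1.   ] F [-0.7  0.1 -1.4] w 14.4 j [-0.01  0.17  1.27 -0.01  1.69 -0.04]
t 24.0 pos [636.3  24.9 163.9] rot y [0.999 0.027 0.021] x [ 0.021 -0.008 -1.   ] F [-0.4 -0.3 -1.4] w 14.7 j [-0.01  0.17  1.27 -0.01  1.69 -0.04]
wrist retainer 0.59 [590.7  27.6  54.1] 0.24
wrist 22193 (array([  340,   260,   527,  1382, 17148,  2083,   112,   119,   106,
         116]), array([159.85169541, 161.85169541, 163.85169541, 165.85169541,
       167.85169541, 169.85169541, 171.85169541, 173.85169541,
       175.85169541, 177.85169541, 179.85169541]))
plane [8.600000e-03 2.000000e-04 1.689725e+02]
wrist glass 0.95 [590.2  77.6  46.3] 0.29
wrist glass 0.6 [446.2 192.7  39.1] 0.07
t 24.25 pos [636.7  25.9 164. ] rot y [0.999 0.028 0.021] x [ 0.022 -0.008 -1.   ] F [ 0.8  0.  -1.3] w 14.6 j [-0.01  0.17  1.27 -0.01  1.69 -0.04]
```

View pics/w25.png

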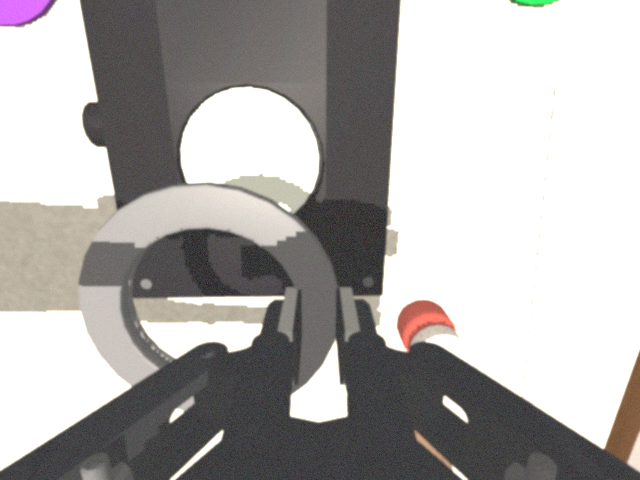

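```bash
cat >> h.py <<'E'
def rimfit(d,K,c0,name=None,a=None,thr=2.2):
    f,cx,cy,E=K; v,u=np.mgrid[0:480,0:640]; d=cv2.medianBlur(d.astype(np.float32),5).astype(float)
    P=np.stack([(u-cx)/f*d,(v-cy)/f*d,d],-1); W=(P-E[:3,3])@E[:3,:3]
    pl=ray2plane("",np.c_[u.ravel(),v.ravel()],60,K).reshape(480,640,3); r=np.hypot(pl[...,0]-c0[0],pl[...,1]-c0[1])
    zd=np.median(W[...,2][(r>55)&(r<70)&(abs(W[...,2]-60)<4)])
    low=(W[...,2]<zd-thr)&(W[...,2]>zd-30)&(r<56); deck=(abs(W[...,2]-zd)<thr)&(d>0)
    b=low&(cv2.dilate(deck.astype(np.uint8),np.ones((3,3)))>0)&(r>42)
    q,e=fitcirc(pl[b]); print("rim",q.round(1),round(e,2),b.sum(),"zd",zd.round(1))
    ang=np.degrees(np.arctan2(pl[b][:,1]-q[1],pl[b][:,0]-q[0])); print(np.histogram(ang,bins=8,range=(-180,180))[0])
    if name is not None:
        o=cv2.convertScaleAbs(a,alpha=1.5,beta=20); o[b]=(0,0,255); cv2.imwrite(name,o)
    return q
E
python3 - <<'E'
from h import *
D=np.load("w25.npz"); f,cx,cy,_=cal("wrist"); K=(f,cx,cy,D["E"])
rimfit(D["d"],K,(590,76),"pics/w25f.png",D["a"])
K=cal("wrist"); a,d=optics.grab_frame("wrist"); s=state()["eef_pos"]; rimfit(d,K,(590,76)); 
q=ringfit("wrist","retainer",s[2]+5,vmax=300)[0]; print(q[:2]-s[:2],s)
E
```

```text
rim [591.5  76.3  47.8] 0.28 402 zd 59.9
[28  0  7 69 75 79 74 70]
rim [591.5  76.3  47.8] 0.29 400 zd 59.9
[27  0  6 69 74 78 76 70]
wrist retainer 0.96 [590.5  27.7  54.7] 0.25
[-46.15448115   1.67026618] [636.69352221  26.04251355 163.93884837]
```

View pics/w25f.png

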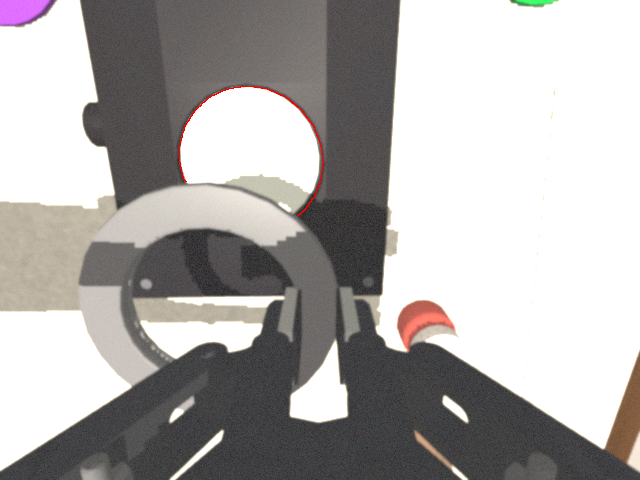

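```bash
python3 - <<'E'
from h import *
s=state()["eef_pos"]; print(delta([s[0]+.7,s[1]+48.4,84]))
E
```

```text
[ 0.0795  0.0004 -0.049 ]
```

Request:
send_rows:
  targets:
    - {"dx": 0,"dy": 0,"dz": -0.02,"roll": 0,"jaw": -0.7}
    - {"dx": 0.02,"dy": 0,"dz": -0.04,"roll": 0,"jaw": -0.7}
    - {"dx": 0.05,"dy": 0,"dz": -0.049,"roll": 0,"jaw": -0.7}
    - {"dx": 0.07,"dy": 0,"dz": -0.049,"roll": 0,"jaw": -0.7}
    - {"dx": 0.08,"dy": 0,"dz": -0.049,"roll": 0,"jaw": -0.7}
    - {"dx": 0.08,"dy": 0,"dz": -0.049,"roll": 0,"jaw": -0.7}
    - {"dx": 0.08,"dy": 0,"dz": -0.049,"roll": 0,"jaw": -0.7}
    - {"dx": 0.08,"dy": 0,"dz": -0.049,"roll": 0,"jaw": -0.7}

```text
time: 25.2
eef_pos: [638.0, 74.4, 85.5]
tool_rot: [1.194, 1.198, -1.174]
wrist_force: [-0.0, 0.6, -0.5]
grip_width: 14.5
```

```bash
python3 - <<'E'
from h import *
st(); optics.grab_frame("wrist"); optics.grab_frame("wrist"); st()
K=cal("wrist"); a,d=optics.grab_frame("wrist"); s=state()["eef_pos"]; rimfit(d,K,(591,76),"pics/w26f.png",a)
q=ringfit("wrist","retainer",s[2]+5,vmax=300)[0]; print(q[:2]-s[:2],s); ringfit("wrist","glass",55.5,n=2)
topplane("wrist",(s[0]-47,s[1]),57,s[2]-4,s[2]+16)
E
```

```text
t 25.2 pos [638.   74.4  85.5] rot y [0.999 0.028 0.024] x [ 0.025 -0.008 -1.   ] F [-0.   0.6 -0.5] w 14.5 j [ 0.07  0.2   1.37 -0.01  1.55  0.04]
t 25.3 pos [637.9  74.5  85.2] rot y [0.999 0.028 0.024] x [ 0.024 -0.008 -1.   ] F [ 0.1 -0.  -1.2] w 14.7 j [ 0.07  0.2   1.37 -0.01  1.55  0.04]
rim [589.8  76.   45.5] 0.29 126 zd 60.0
[87 39  0  0  0  0  0  0]
wrist retainer 0.86 [591.6  76.1  54.6] 0.27
[-46.07695987   1.65240098] [637.71687025  74.4801627   84.90204806]
wrist glass 0.8 [754.8 218.   36.7] 0.15
wrist glass 0.66 [582.4  67.6  37.1] 2.35
wrist 21967 (array([  194,   463,   730, 12139,  7870,   101,   116,   116,   111,
         127]), array([ 80.90204806,  82.90204806,  84.90204806,  86.90204806,
        88.90204806,  90.90204806,  92.90204806,  94.90204806,
        96.90204806,  98.90204806, 100.90204806]))
plane [ 9.00000e-03 -7.00000e-04  8.87032e+01]
```

View pics/w26f.png

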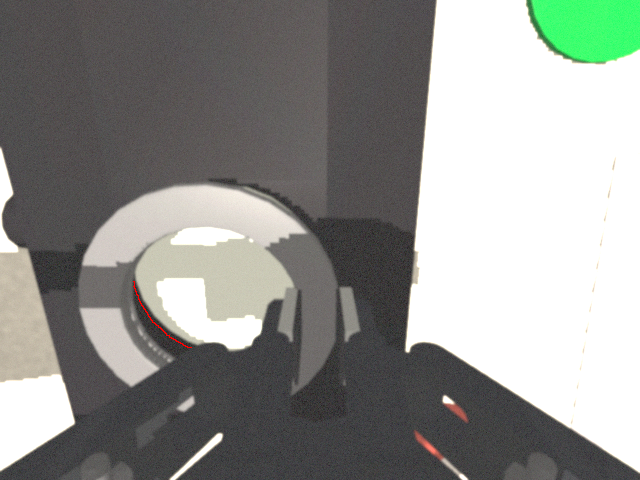

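Request:
send_rows:
  targets:
    - {"dx": 0.008,"dy": -0.001,"dz": 0,"roll": 0,"jaw": -0.7}
    - {"dx": 0.014,"dy": -0.001,"dz": 0,"roll": 0,"jaw": -0.7}
    - {"dx": 0.016,"dy": -0.001,"dz": 0,"roll": 0,"jaw": -0.7}
    - {"dx": 0.018,"dy": -0.001,"dz": 0,"roll": 0,"jaw": -0.7}
    - {"dx": 0.018,"dy": -0.001,"dz": 0,"roll": 0,"jaw": -0.7}

```text
time: 26.1
eef_pos: [636.3, 74.4, 65.1]
tool_rot: [1.192, 1.201, -1.177]
wrist_force: [0.3, 0.0, -0.5]
grip_width: 14.8
```

```bash
python3 - <<'E'
from h import *
st(); a,d=optics.grab_frame("wrist"); st(); cv2.imwrite("pics/w27.png",cv2.convertScaleAbs(a,alpha=1.5,beta=20))
s=state()["eef_pos"]; q=ringfit("wrist","retainer",s[2]+4.5,vmax=300)[0]
topplane("wrist",(s[0]-47,s[1]),57,s[2]-4,s[2]+16)
E
```

```text
t 26.1 pos [636.3  74.4  65.1] rot y [0.999 0.028 0.021] x [ 0.021 -0.008 -1.   ] F [ 0.3  0.  -0.5] w 14.8 j [ 0.07  0.21  1.39 -0.01  1.52  0.04]
t 26.15 pos [636.5  74.4  65.4] rot y [0.999 0.028 0.021] x [ 0.021 -0.008 -1.   ] F [-0.1 -0.1 -0.4] w 14.2 j [ 0.07  0.21  1.39 -0.01  1.52  0.04]
wrist retainer 0.95 [590.4  75.1  55.6] 0.27
wrist 22223 (array([  389,   230,   508,   972, 15998,  3686,   104,   102,   124,
         110]), array([61.43295573, 63.43295573, 65.43295573, 67.43295573, 69.43295573,
       71.43295573, 73.43295573, 75.43295573, 77.43295573, 79.43295573,
       81.43295573]))
plane [9.00000e-03 4.00000e-04 7.07742e+01]
```

View pics/w27.png

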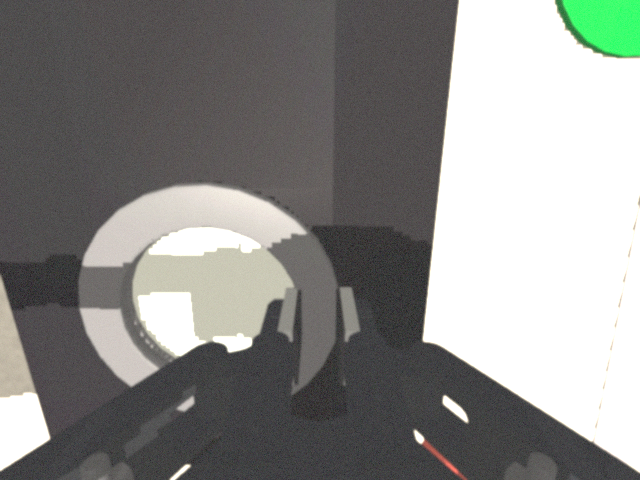

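Request:
send_rows:
  targets:
    - {"dx": 0.001,"dy": 0,"dz": 0,"roll": 0,"jaw": -0.7}
    - {"dx": 0.002,"dy": 0,"dz": 0,"roll": 0,"jaw": -0.7}
    - {"dx": 0.0025,"dy": 0,"dz": 0,"roll": 0,"jaw": -0.7}
    - {"dx": 0.0025,"dy": 0,"dz": 0,"roll": 0,"jaw": -0.7}

```text
time: 26.7
eef_pos: [636.7, 74.4, 63.3]
tool_rot: [1.193, 1.2, -1.176]
wrist_force: [0.2, 0.5, -0.2]
grip_width: 14.3
```

```bash
python3 - <<'E'
from h import *
st(); s=state()["eef_pos"]
topplane("wrist",(s[0]-47,s[1]),57,s[2]-4,s[2]+16); st()
E
```

```text
t 26.7 pos [636.7  74.4  63.3] rot y [0.999 0.028 0.022] x [ 0.022 -0.008 -1.   ] F [ 0.2  0.5 -0.2] w 14.3 j [ 0.07  0.21  1.4  -0.01  1.51  0.04]
wrist 23249 (array([ 1370,   320,   530,  2067, 17396,  1106,   106,   116,   112,
         126]), array([59.31536146, 61.31536146, 63.31536146, 65.31536146, 67.31536146,
       69.31536146, 71.31536146, 73.31536146, 75.31536146, 77.31536146,
       79.31536146]))
plane [ 7.60000e-03 -3.00000e-03  6.81949e+01]
t 26.75 pos [636.7  74.4  63.4] rot y [0.999 0.028 0.022] x [ 0.022 -0.008 -1.   ] F [ 0.5  0.9 -0.8] w 14.9 j [ 0.07  0.21  1.4  -0.01  1.51  0.04]
```

Ring top is at 68.2, so it's essentially seated. Now I'll release and lift straight up.

Request:
send_rows:
  targets:
    - {"dx": 0,"dy": 0,"dz": 0,"roll": 0,"jaw": 0.0}
    - {"dx": 0,"dy": 0,"dz": 0,"roll": 0,"jaw": 0.0}
    - {"dx": 0,"dy": 0,"dz": 0,"roll": 0,"jaw": 0.0}
    - {"dx": 0,"dy": 0,"dz": 0,"roll": 0,"jaw": 0.0}
    - {"dx": -0.03,"dy": 0,"dz": 0,"roll": 0,"jaw": 0.0}
    - {"dx": -0.07,"dy": 0,"dz": 0.02,"roll": 0,"jaw": 0.0}
    - {"dx": -0.1,"dy": 0,"dz": 0.05,"roll": 0,"jaw": 0.0}
    - {"dx": -0.1,"dy": -0.02,"dz": 0.07,"roll": 0,"jaw": 0.0}
    - {"dx": -0.1,"dy": -0.02,"dz": 0.07,"roll": 0,"jaw": 0.0}
    - {"dx": -0.1,"dy": -0.02,"dz": 0.07,"roll": 0,"jaw": 0.0}

```text
time: 27.75
eef_pos: [616.4, 4.5, 163.4]
tool_rot: [1.194, 1.2, -1.176]
wrist_force: [-1.0, -0.2, -0.4]
grip_width: 42.7
```

```bash
python3 - <<'E'
from h import *
st(); optics.grab_frame("wrist"); optics.grab_frame("wrist"); optics.grab_frame("wrist")
a,d,K=topplane("wrist",(590.5,75.5),57,62,76); cv2.imwrite("pics/w28.png",cv2.convertScaleAbs(a,alpha=1.3,beta=20))
topplane("wrist",(590.5,75.5),34,44,76)
ringfit("wrist","retainer",68,n=1)
b,_=optics.grab_frame("side"); cv2.imwrite("pics/s28.png",cv2.resize(b[150:320,180:480],None,fx=2.6,fy=2.6)); b,_=optics.grab_frame("scene"); cv2.imwrite("pics/a28.png",b); st()
E
```

```text
t 27.75 pos [616.4   4.5 163.4] rot y [0.999 0.027 0.022] x [ 0.022 -0.007 -1.   ] F [-1.  -0.2 -0.4] w 42.7 j [-0.04  0.11  1.33 -0.01  1.68 -0.07]
wrist 13803 (array([ 147,  343, 7827, 5472,   14,    0,    0]), array([62, 64, 66, 68, 70, 72, 74, 76]))
plane [-5.00000e-04  6.00000e-04  6.77865e+01]
wrist 8478 (array([   0,    0,    0,    0,  193, 6631, 1651,    3,    0,    0,    0,
          0,    0,    0,    0,    0]), array([44, 46, 48, 50, 52, 54, 56, 58, 60, 62, 64, 66, 68, 70, 72, 74, 76]))
plane [-9.00000e-04  1.40000e-03  5.53984e+01]
wrist retainer 0.89 [589.9  74.2  55.4] 0.16
t 28.2 pos [616.5   5.1 163.2] rot y [0.999 0.029 0.021] x [ 0.022 -0.008 -1.   ] F [ 0.1 -0.4  0.4] w 42.4 j [-0.04  0.11  1.33 -0.01  1.68 -0.07]
```

View pics/w28.png

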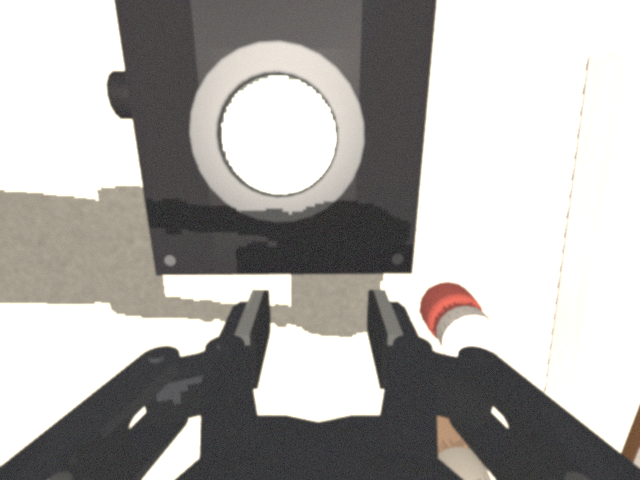

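View pics/s28.png

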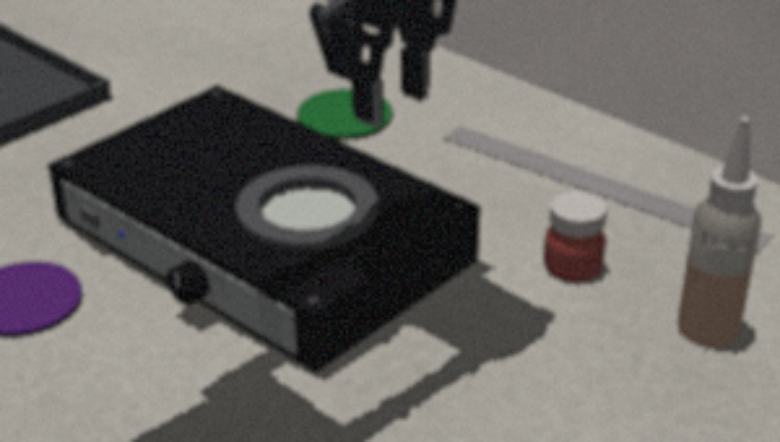

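View pics/a28.png

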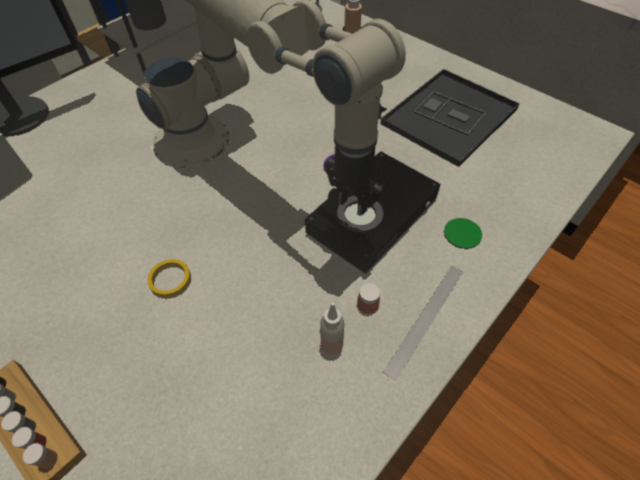

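The retainer sits flat: its top is at 67.8 against 68 expected, with the glass top at 55.4. The arm touches nothing and the bystanders haven't moved, so I'm handing in.

```bash
python3 -c "
from h import *
print(workorder.hand_in()); st()"
```

```text
the job is handed in; nothing more can be done
None
the job is handed in; nothing more can be done
```

The stack is built and handed in after about 28 s. The hand-in call reports no verdict, so what follows rests on my own measurements.

- **Spacer:** gripped by its wall and dropped into the well. Its top measured about 49.2 mm above the bench, against 49.5 mm expected, and it lay level.
- **Glass:** pushed along the deck with two fingers at its rim until it dropped in, without lifting it. Its top measured 55.4 mm against 55.5 mm expected, and it lay level. Its centre measured about 2 mm from the well's, inside the 6 mm limit.
- **Retaining ring:** lowered by its flange wall and let go. Its top measured 67.8 mm against 68 mm expected, and its tilt was about 0.001 rad. Its centre measured about 1 to 2.5 mm from the well's, depending on which of my two well measurements it is compared with (they differ by about 2 mm). The limit is 7 mm.

After release, the gripper was clear of everything, about 100 mm above the deck. In the last scene and side pictures the bottle and jar stand where they were, and so does the tape in the scene picture. I compared these by eye and did not measure them.

Some readings disagreed:
- The gripper opening read about 3 mm under the true wall thickness on both rings, though both grips held.
- The arm drifted a few millimetres after fast moves, so I re-measured before each fit.
- While I lowered the fingers beside the glass, they touched the deck lightly, at about 4.7 N.

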